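Pack a row box of chocolates and close it

ROBOT

A 6-joint arm with a two-finger parallel gripper is mounted at the origin on a cart in front of the work surface, level with it; the furniture and walls round the work are solid. World frame = base frame: x ahead of the robot, y to its left, z up, the work surface at z = 0. Lengths are in m, angles in rad, forces in N, time in s.
With the tool pointing down it reaches from about 0.35 to 0.725 m from the base axis. Payload 4.3 kg.
Tool frame: the origin (TCP) lies between the finger pads; the fingertips stand 17 mm ahead of it and the grasp point (between the pads) lies 2 mm behind it; z points along the fingers, y is the line along which they close (so a half turn about z gives the same grasp; the last joint's range is limited). The gripper opens to 85 mm and grips with 20 to 120 N. Pads are 22 mm wide; open, the fingers measure 114 mm over their backs; the gripper's body (76 mm by 85 mm) begins 54 mm behind the grasp point. The pads swing forward as they close: fully open they stand 13 mm farther back than shut.
Start: joints at [-1.251, 0.377, 0.081, 1.274, 0, 1.46], TCP at [0.24, -0.523, 0.248] pointing down, gripper open.
Joint ranges: [-2.72, 2.72], [-0.84, 1.66], [-1.02, 1.22], [-1.77, 2.12], [-1.37, 1.28], [-3.14, 3.14]. Speed limits (rad/s): [2.57, 2.57, 3.14, 3.14, 3.14, 3.14].

INTERFACE

Orientations are given as a rotation vector (axis times angle).
In Python, from rig import r gives the robot as it stands.
- The arm moves only by the tool step_arm, never from a script. Its argument "rows" is a list of rows, each a list of 7 numbers: the turn, a rotation vector about the tool's x, y, z in rad, then the shift along the tool's x, y, z in cm, then the finger opening in cm, from 0 to 8.54. In form: [[wx, wy, wz, x, y, z, gripper], ...]. A call has 1 to 12 rows; each row shifts and turns the commanded pose from where the row before left it, along the tool's axes as they then stand; what a row does not reach is not made up. A row lasts 1/12 s, in which the tool goes at most 41.7 mm and 7.16 degrees, less where a joint would pass 70% of its speed; a pose out of reach is approached as far as the arm can. A call is refused whole if a number of a shift passes 4.17 or a number of a turn 0.125, either way. A call with a gripper value outside its range is refused whole. The fingers move at their own pace and stop on an object; "squeeze" is the grip in N (left out, the last holds). Time passes only in rows, so rows that do not move let the fingers close. It gives the time, the measured TCP pose, the force, the opening and the grip force at its end, in the units of the state.
- r.read_state(): the state, without advancing time (a new reading comes with each control period).
- r.read_camera(name): name is "scene" or "top"; returns a dict with "img" (480x640x3 uint8, red, green, blue), "z_map" (480x640 float32, m along the optical axis (not along the pixel's ray), 0 where there is no reading), "mtx" (3x3 intrinsics, pixels), "dist_coeffs" ([k1, k2, p1, p2, k3] as OpenCV has them; the pictures are not rectified), "T" (4x4, takes a point from camera to world coordinates). Camera axes: x right, y up, looking along -z (the intrinsics and any distortion apply to the point x, -y, -z); pixel columns grow to the right and rows downward; lengths in m; the calibration is good to about 2 mm. A picture is of the moment at which its call begins.
- r.finish_job(): hands the job in; it is judged then, once.
Trained networks look in a picture, given as the dict that the camera call returned (one of the last four; its "shot" number tells which), for a name from the list of things; names that differ only in an ending like _2 or _b are one class to them, and where a whole thing is asked for, a point or a joint stands for the part that bears it (a point fixed in the world has none). Each returns a list of dicts, best first, with "conf" (0 to 1); they miss things now and then, are a little off and sometimes report something else, mostly with a low value. They report only what shows in the picture. A call takes as long as a camera call. They do not tell look-alikes from the thing itself.
- r.silhouettes(picture, query): "mask" (480x640 bool, what is visible of it) and "rect" ([left, top, right, bottom] in pixels, round what is visible of it).
The state is a dict: "t": time; "joints": joint angles; "joint_velocities": joint speeds; "effort": joint torques, N m; "tool_pos": TCP position; "ee_rot": TCP orientation; "force": force on the tool from outside, world axes, zero at the start; "ft_torque": the same for the moment, N m; "width": opening from 0.0 (shut) to 1.0 (fully open); "gripper_force": force on a finger pad.
Only numpy, scipy, OpenCV 4.12 (cv2) and the standard library are available. Lean on these libraries where they do the work, as an engineer would, in place of code of your own. Each camera call takes 0.05 s, during which the arm holds its last target. There are 200 camera calls.

TASK

Pack this gift box. Lay the small dark striped log along the long cell, stripes up; stand the hazelnut-topped dome upright in the single small cell at one end of the log, and on the log's other side put the dark truffle in the cell next to the log and the milk truffle beyond it in the end cell. Then put the wine-red lid on so that it sits fully down over the row, and leave the milk striped log and the flat nut square where they lie.

Things in the scene. Friction and masses are not known exactly. Their poses are not given: they have to be found in the camera images.
- tray: Open gift box base, fixed, any yaw: wine-red plinth 226x67x3 mm, origin centre of underside, x along the row. Gold upstand (outside 208x52 mm) to 10 mm above the table; floor at 3 mm, wine-red dividers to 9 mm. Four cells 47 mm wide in y, centred at y=0: single small cell (44 long) at x=-79.5 mm; long cell (62 long) at -23.5; small cell (44) next to it at +32.5; end cell (44) at +79.5.
- lid_mid (a point): Centre, half-way up, of the loose lid: wine-red card, gold band round its middle, 222x63x44 mm, x its length, 60 g, open below, walls 2 mm. Goes straight down over the tray's gold upstand, 5 mm to spare lengthwise, 3.5 mm crosswise at each side, till its edge rests on the plinth; this point is then 25 mm above the table over the tray's origin. Either way round. Grip across the 63 mm at the band.
- dome_mid (a point): Centre, half-way up, of the near-black dome-shaped chocolate with a brown hazelnut on top: round, 34 mm across, 29 mm high with the nut (the dome itself 24 mm), widest at its flat foot, sides sloping in above. z up. Lies on a white marble board 12 mm thick.
- dark_log_mid (a point): Centre, half-way up, of the small near-black log with white stripes: 22 x 52 x 23 mm (x, y, z), long axis y, stripes on its upper side (z up). The part that the fingers meet is 18 mm wide and 21 mm high. Lies on a white marble board 12 mm thick.
- dark_truffle_mid (a point): Centre, half-way up, of the near-black plain round truffle: 29 x 34 x 32 mm (x, y, z), a rough ball widest half-way up; which way up does not matter. Lies on a white marble board 12 mm thick.
- milk_truffle_mid (a point): Centre, half-way up, of the milk-brown plain round truffle: 29 x 36 x 33 mm (x, y, z), a rough ball widest half-way up; which way up does not matter. Lies on a white marble board 12 mm thick.
- milk_log_mid (a point): Centre of the milk-brown log with white stripes, 24 x 60 x 25 mm, long axis y. Not for this box: leave it where it lies on the marble board.
- nut_square_mid (a point): Centre of the flat milk-brown chocolate with green nuts on top, 44 x 60 x 13 mm, long axis y. Not for this box: leave it where it lies on the marble board.
- bean_jar: Big round glass jar with a wooden lid, fixed to the table between the marble board and the tray: 200 mm across, 240 mm high with its knob, origin at the centre of its underside. Pass over or round it. (A fixed wooden crate 360 mm high stands behind the marble board, farther from the robot.)
There are look-alikes about, which are no part of the job. Leave any turquoise look-alike of the part that bears dark_truffle_mid alone.

How it is judged:
By the outcome, as a careful person would: the job done as asked, in the order asked, and still so for the second after the job is handed in, with the robot touching nothing.
It also fails if it takes over 131 s, if anything falls off the work surface, if the arm or the gripper's body presses on something with over 40 N, if the wrist force passes 120 N, or if a joint passes its speed limit or range.

## Working session

There is one attempt and no reset: what is moved stays moved. The work goes in short steps, Python scripts to look and compute and a tool call to move; the robot and the scene stay as the last step left them, time stands still between calls to the robot, and variables do not carry over. Pictures are saved under pics/ and viewed, at most 14 in all, crops included, and the job is handed in when it is done.

Besides the shell and the picture viewer there is one more tool, called by a JSON object that holds its "api" and its "payload", one argument or row to a line. step_arm: Moves the arm, as the interface text tells. Its arguments: {"type":"object","properties":{"rows":{"type":"array","items":{"type":"array","items":{"type":"number"}}},"squeeze":{"type":"number"}},"required":["rows"]}

```bash
mkdir -p pics; ls
python3 - <<'E'
from rig import r
import cv2,numpy as np
s=r.read_state();print({k:np.round(v,3) for k,v in s.items()})
for n in ["scene","top"]:
    p=r.read_camera(n);cv2.imwrite(f"pics/{n}0.png",p["img"][:,:,::-1]);print(n,p["mtx"].round(1).tolist(),np.round(p["dist_coeffs"],3),p["T"].round(3).tolist())
E
```

```text
pics
{'t': np.float64(0.0), 'joints': array([-1.251,  0.378,  0.08 ,  1.274, -0.   ,  1.46 ]), 'joint_velocities': array([ 0.   ,  0.001,  0.001,  0.   ,  0.001, -0.   ]), 'effort': array([ 1.0000e-03, -4.6360e+01,  2.6988e+01,  2.1000e-02,  0.0000e+00,
       -0.0000e+00]), 'tool_pos': array([ 0.239, -0.522,  0.247]), 'ee_rot': array([-3.067, -0.669,  0.   ]), 'force': array([-0.805, -0.174,  0.079]), 'ft_torque': array([ 0.024,  0.018, -0.011]), 'gripper_force': np.float64(0.0), 'width': np.float64(0.996)}
scene [[483.9, 0.0, 324.1], [0.0, 483.9, 238.8], [0.0, 0.0, 1.0]] [0.027 0.    0.    0.    0.   ] [[-0.772, 0.414, -0.483, 0.067], [-0.636, -0.481, 0.604, 0.532], [0.018, 0.773, 0.634, 0.668], [0.0, 0.0, 0.0, 1.0]]
top [[617.6, 0.0, 321.0], [0.0, 617.6, 230.7], [0.0, 0.0, 1.0]] [-0.216  0.     0.     0.     0.   ] [[0.013, 0.991, -0.134, 0.371], [-1.0, 0.013, 0.003, -0.077], [0.005, 0.134, 0.991, 1.367], [0.0, 0.0, 0.0, 1.0]]
```

View pics/top0.png

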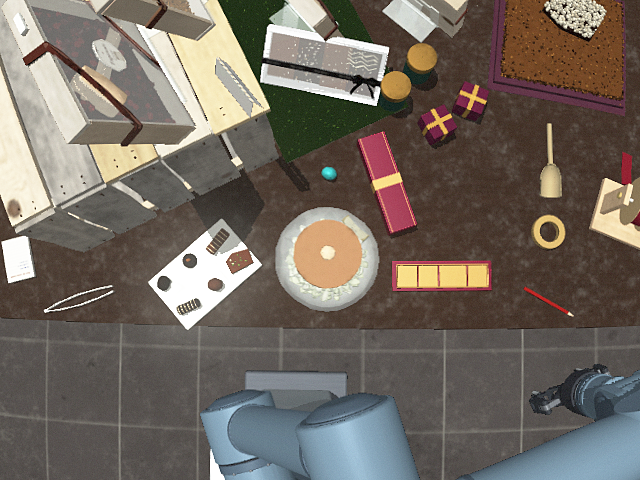

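View pics/scene0.png

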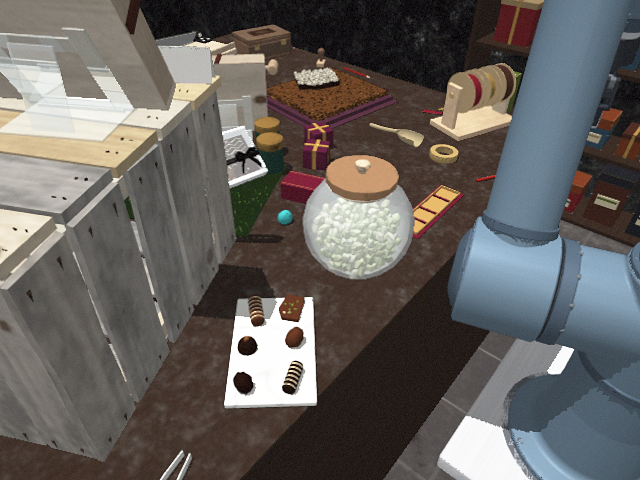

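```bash
cat > h.py <<'E'
import numpy as np,cv2
from rig import r
from scipy.spatial.transform import Rotation as R
def pts(p,m):
    v,u=np.nonzero(m&(p["z_map"]>0)); z=p["z_map"][v,u]
    n=cv2.undistortPoints(np.c_[u,v].astype(float)[:,None],p["mtx"],p["dist_coeffs"])[:,0]
    c=np.c_[n[:,0]*z,-n[:,1]*z,-z]
    return c@p["T"][:3,:3].T+p["T"][:3,3],np.c_[u,v]
def proj(p,X):
    c=(np.atleast_2d(X)-p["T"][:3,3])@p["T"][:3,:3]
    return cv2.projectPoints(c*[1,-1,-1],np.zeros(3),np.zeros(3),p["mtx"],p["dist_coeffs"])[0][:,0]
def desc(p,m,zmin=-1):
    P,uv=pts(p,m); k=P[:,2]>zmin; P=P[k]; uv=uv[k]
    if len(P)<5: return None
    rc,wh,a=cv2.minAreaRect((P[:,:2]*1000).astype(np.float32))
    return dict(n=len(P),px=uv.mean(0).round(),c=np.median(P,0).round(4),rc=np.round(rc,1),wh=np.round(wh,1),a=round(a,1),z=np.percentile(P[:,2],[2,50,98]).round(4))
E
python3 - <<'E'
from h import *
P={n:r.read_camera(n) for n in ["top","scene"]}
for q in ["tray","lid_mid","dome_mid","dark_log_mid","dark_truffle_mid","milk_truffle_mid","milk_log_mid","nut_square_mid","bean_jar"]:
    for n,p in P.items():
        for d in r.silhouettes(p,q)[:3]:
            print(q,n,round(d["conf"],2),desc(p,d["mask"]))
a=P["top"]["img"][210:335,140:270];b=P["scene"]["img"][290:410,215:325]
a=cv2.resize(a,(400,385),interpolation=cv2.INTER_CUBIC);b=cv2.resize(b,(380,385),interpolation=cv2.INTER_CUBIC)
cv2.imwrite("pics/c1.png",np.hstack([a,b])[:,:,::-1])
E
```

```text
tray top 0.85 {'n': 2957, 'px': array([440., 275.]), 'c': array([ 0.4582, -0.3479,  0.0029]), 'rc': array([ 458.1, -350.3]), 'wh': array([ 68.6, 226. ]), 'a': 1.3, 'z': array([-0.0033,  0.0029,  0.0117])}
tray scene 0.89 {'n': 1301, 'px': array([433., 208.]), 'c': array([ 0.4493, -0.362 ,  0.0028]), 'rc': array([ 444.9, -292.7]), 'wh': array([ 81.8, 340.5]), 'a': 7.4, 'z': array([-0.0007,  0.0028,  0.0102])}
lid_mid top 0.89 {'n': 3110, 'px': array([386., 183.]), 'c': array([ 0.6593, -0.2222,  0.0428]), 'rc': array([ 669. , -226.7]), 'wh': array([232.7,  74.8]), 'a': 18.7, 'z': array([0.0068, 0.0428, 0.0487])}
lid_mid scene 0.65 {'n': 918, 'px': array([299., 186.]), 'c': array([ 0.722 , -0.1807,  0.0418]), 'rc': array([ 744.8, -199.3]), 'wh': array([135. ,  82.2]), 'a': 3.5, 'z': array([0.0028, 0.0418, 0.0453])}
dome_mid top 0.69 {'n': 172, 'px': array([215., 284.]), 'c': array([0.4312, 0.1472, 0.0368]), 'rc': array([431.5, 148.7]), 'wh': array([28.8, 32.5]), 'a': 0.1, 'z': array([0.0086, 0.0368, 0.0458])}
dome_mid top 0.63 {'n': 152, 'px': array([189., 260.]), 'c': array([0.4824, 0.
[... 2727 characters left out ...]
 'wh': array([ 66.6, 226. ]), 'a': 1.1, 'z': array([-0.0031,  0.003 ,  0.0118])}
milk_log_mid scene 0.72 {'n': 392, 'px': array([256., 310.]), 'c': array([0.5167, 0.1547, 0.0321]), 'rc': array([522.2, 149.6]), 'wh': array([24.8, 58.1]), 'a': 51.6, 'z': array([0.0168, 0.0321, 0.0364])}
nut_square_mid top 0.59 {'n': 422, 'px': array([239., 260.]), 'c': array([0.4858, 0.0979, 0.0201]), 'rc': array([487.3,  98.3]), 'wh': array([39.9, 57. ]), 'a': 29.3, 'z': array([0.0139, 0.0201, 0.0252])}
nut_square_mid scene 0.84 {'n': 577, 'px': array([291., 307.]), 'c': array([0.4813, 0.1027, 0.0204]), 'rc': array([490.8,  90.9]), 'wh': array([41.8, 82. ]), 'a': 31.8, 'z': array([-0.0003,  0.0204,  0.0235])}
```

View pics/c1.png

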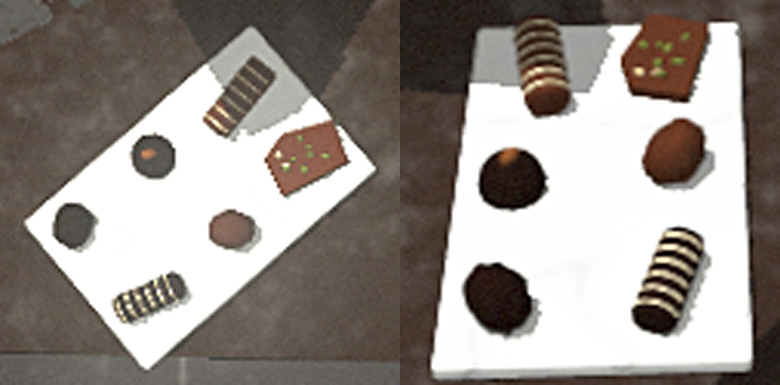

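Run:
```python
from h import *
P={n:r.read_camera(n) for n in ["top","scene"]}
def rect(Q): 
    rc,wh,a=cv2.minAreaRect((Q[:,:2]*1000).astype(np.float32)); return np.round(rc,1),np.round(wh,1),round(a,1)
p=P["top"]
for q,i,z in [("dome_mid",None,.014),("dark_log_mid",0,.02),("dark_truffle_mid",None,.018),("milk_truffle_mid",0,.018),("lid_mid",0,.041)]:
  for n,p in P.items():
    for d in r.silhouettes(p,q)[:2]:
        X,_=pts(p,d["mask"]); X=X[X[:,2]>z]
        if len(X)<20: continue
        e,v=np.linalg.eigh(np.cov(X[:,:2].T)); 
        print(n,q,X.mean(0).round(4),rect(X),"pca",np.degrees(np.arctan2(v[1,1],v[0,1])).round(1),(1000*np.sqrt(e)).round(1))
p=P["top"]
d=r.silhouettes(p,"tray")[0]; m=cv2.dilate(d["mask"].astype(np.uint8),np.ones((5,5)))>0
h=cv2.cvtColor(p["img"],cv2.COLOR_RGB2HSV)
gold=m&(h[:,:,0]>12)&(h[:,:,0]<35)&(h[:,:,1]>70)&(h[:,:,2]>140)
red=m&((h[:,:,0]>165)|(h[:,:,0]<8))&(h[:,:,1]>120)&(h[:,:,2]>60)
for k,mm in [("gold",gold),("red",red),("both",gold|red)]:
    print(k,mm.sum(),rect(pts(p,mm)[0]))
# jar and hand
X,_=pts(p,np.ones((480,640),bool)); k=(X[:,2]>.1)&(X[:,2]<.3)&(abs(X[:,0]-.46)<.13)&(abs(X[:,1]+.08)<.13); print("jar",rect(X[k]),X[k][:,2].max())
s=r.read_state();t=s["tool_pos"]
p=P["scene"];X,_=pts(p,np.ones((480,640),bool));k=(np.hypot(*(X[:,:2]-t[:2]).T)<.08)&(X[:,2]>.1);print(k.sum(), X[k][:,2].min() if k.any() else 0)
cv2.imwrite("pics/tr.png",cv2.resize(P["top"]["img"][255:300,385:500],None,fx=6,fy=6)[:,:,::-1])
```

```text
top dome_mid [0.4825 0.207  0.0281] (array([483. , 208.2]), array([30.3, 32.3]), 54.2) pca 141.9 [7.9 8.4]
scene dome_mid [0.4775 0.216  0.0274] (array([480.1, 214.8]), array([33.3, 27.4]), 31.0) pca 53.2 [6.1 8.5]
scene dome_mid [0.3771 0.2132 0.0297] (array([379.8, 210.5]), array([21.8, 52.6]), 25.7) pca 114.2 [ 6.  15.9]
top dark_log_mid [0.3832 0.2057 0.0307] (array([383.4, 207. ]), array([21.5, 51. ]), 26.1) pca 115.9 [ 6.  14.6]
scene dark_log_mid [0.3775 0.2124 0.0302] (array([379.8, 210.5]), array([21.8, 52.6]), 25.7) pca 114.1 [ 6.1 15.7]
scene dark_log_mid [ 0.7212 -0.1913  0.0397] (array([ 722.5, -200. ]), array([89.6, 66.1]), 19.0) pca -148.9 [19.9 24.6]
top dark_truffle_mid [ 0.6841 -0.0954  0.0254] (array([684.6, -96. ]), array([24.5, 29.3]), 6.2) pca 63.3 [6.7 7.7]
top dark_truffle_mid [0.4319 0.2629 0.0359] (array([432.1, 264.1]), array([25.8, 30.6]), 57.8) pca 160.3 [6.9 8.1]
scene dark_truffle_mid [0.4266 0.2713 0.0344] (array([429.9, 268.7]), array([31.2, 25.7]), 6.4) pca -163.5 [6.5 7.6]
scene dark_truffle_mid [ 0.6783 -0.0912  0.0246] (array([677.8, -91.9]), arra
[... 213 characters left out ...]
rray([432., 150.]), array([26.8, 33.2]), 0.2) pca 81.0 [7.3 8.6]
scene milk_truffle_mid [0.4252 0.1564 0.0343] (array([427.3, 154.5]), array([31.1, 25.8]), 57.2) pca 61.9 [5.8 8. ]
top lid_mid [ 0.659  -0.2247  0.0441] (array([ 662.3, -223.9]), array([221.2,  64.5]), 19.1) pca -161.1 [18.4 63.2]
scene lid_mid [ 0.7222 -0.1995  0.0437] (array([ 676.9, -126.4]), array([ 93.5, 250.3]), 32.3) pca 178.1 [21.7 25.8]
gold 2021 (array([ 458.1, -353.2]), array([ 51.9, 211.2]), 0.6)
red 854 (array([ 459.6, -353.6]), array([ 68., 229.]), 0.4)
both 2875 (array([ 459.6, -353.6]), array([ 68., 229.]), 0.4)
jar (array([483.3, -94. ]), array([212.3, 209.2]), 0.8) 0.24060342859282535
1656 0.24382685956119626
```

View pics/tr.png

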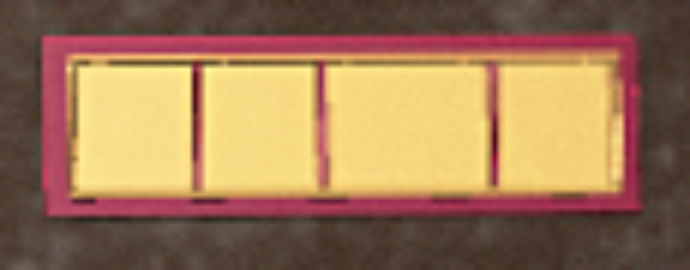

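{"api": "step_arm", "payload": {
  "rows": [
    [0,0,-0.114,0,0,-0.95,8.5],
    [0,0,-0.114,0,0,-0.95,8.5],
    [0,0,-0.114,0,0,-0.95,8.5],
    [0,0,-0.114,0,0,-0.95,8.5],
    [0,0,-0.114,0,0,-0.95,8.5],
    [0,0,-0.114,0,0,-0.95,8.5],
    [0,0,-0.114,0,0,-0.95,8.5],
    [0,0,-0.114,0,0,-0.95,8.5],
    [0,0,-0.114,0,0,-0.95,8.5],
    [0,0,-0.114,0,0,-0.95,8.5],
    [0,0,0,0,0,0,8.5]
  ],
  "squeeze": 25
}}

```text
t: 2.67
tool_pos: [0.2398, -0.5234, 0.3453]
ee_rot: [2.218, 2.22, -0.002]
force: [1.4, -0.3, 1.2]
width: 0.992
gripper_force: 0.0
```

Run:
```python
from h import *
p=r.read_camera("top")
c=np.array([[44,37],[47,215],[641,212],[637,37]])/6+[384.6,254.6]
n=cv2.undistortPoints(c[:,None],p["mtx"],p["dist_coeffs"])[:,0]
d=np.c_[n[:,0],-n[:,1],-np.ones(4)]@p["T"][:3,:3].T; o=p["T"][:3,3]
X=o+d*((0.003-o[2])/d[:,2])[:,None]; print(X.round(4),X.mean(0).round(4))
l=(X[0]+X[1]-X[2]-X[3])/2; print(np.linalg.norm(l),np.degrees(np.arctan2(l[1],l[0])))
s=r.read_state();print(s["tool_pos"].round(4),s["ee_rot"].round(3),s["joints"].round(3))
```

```text
[[ 0.4903 -0.2397  0.003 ]
 [ 0.4244 -0.2408  0.003 ]
 [ 0.4264 -0.4656  0.003 ]
 [ 0.4922 -0.465   0.003 ]] [ 0.4583 -0.3528  0.003 ]
0.22508214426898718 90.51689102623968
[ 0.2398 -0.5233  0.3443] [ 2.224e+00  2.216e+00 -2.000e-03] [-1.251  0.38   0.331  1.52   0.     0.323]
```

{"api": "step_arm", "payload": {
  "rows": [
    [0,0,0,3.7,1.6,0,8.5],
    [0,0,0,3.7,1.6,0,8.5],
    [0,0,0,3.7,1.6,0,8.5],
    [0,0,0,3.7,1.6,0,8.5],
    [0,0,0,3.7,1.6,0,8.5],
    [0,0,0,3.7,1.6,0,8.5],
    [0,0,0,3.7,1.6,0,8.5],
    [0,0,0,3.7,1.6,0,8.5],
    [0,0,0,3.7,1.6,0,8.5],
    [0,0,0,3.7,1.6,0,8.5],
    [0,0,0,3.7,1.6,0,8.5]
  ]
}}

```text
t: 3.63
tool_pos: [0.416, -0.1139, 0.3427]
ee_rot: [-2.226, -2.216, 0.0]
force: [0.8, -0.8, 0.9]
width: 0.994
gripper_force: 0.0
```

{"api": "step_arm", "payload": {
  "rows": [
    [0,0,0,3.6,-0.37,0,4.5],
    [0,0,0,3.6,-0.37,0,4.5],
    [0,0,0,3.6,-0.37,0,4.5],
    [0,0,0,3.6,-0.37,0,4.5],
    [0,0,0,3.6,-0.37,0,4.5],
    [0,0,0,3.6,-0.37,0,4.5],
    [0,0,0,3.6,-0.37,0,4.5],
    [0,0,0,3.6,-0.37,0,4.5],
    [0,0,0,3.6,-0.37,0,4.5],
    [0,0,0,0,0,0,4.5]
  ]
}}

```text
t: 4.47
tool_pos: [0.3816, 0.2131, 0.3423]
ee_rot: [-2.216, -2.224, -0.001]
force: [0.2, -0.7, 0.4]
width: 0.528
gripper_force: 0.0
```

{"api": "step_arm", "payload": {
  "rows": [
    [0,0,-0.1135,0,0,4,4.5],
    [0,0,-0.1135,0,0,4,4.5],
    [0,0,-0.1135,0,0,4,4.5],
    [0,0,-0.1135,0,0,4,4.5],
    [0,0,0,0,0,4,4.5],
    [0,0,0,0,0,4,4.5],
    [0,0,0,0,0,0,4.5],
    [0,0,0,0,0,0,4.5]
  ]
}}

```text
t: 5.13
tool_pos: [0.3802, 0.2068, 0.1016]
ee_rot: [-1.666, -2.659, 0.008]
force: [0.4, -0.3, 0.4]
width: 0.527
gripper_force: 0.0
```

```bash
cat > look.py <<'E'
from h import *
import sys
s=r.read_state();t=s["tool_pos"];print(t.round(4),s["width"].round(3),np.degrees(R.from_rotvec(s["ee_rot"]).as_matrix()[:2,0]@np.array([0,0])),"head",np.degrees(np.arctan2(*R.from_rotvec(s["ee_rot"]).as_matrix()[[1,0],0])).round(1))
p=r.read_camera("scene");X,uv=pts(p,np.ones((480,640),bool))
k=(np.hypot(*(X[:,:2]-t[:2]).T)<.08)&(X[:,2]>t[2]-.025)&(X[:,2]<t[2]+.03);print(k.sum(),np.percentile(X[k][:,2],[0,1,5]).round(4) if k.any() else 0)
u,v=proj(p,t)[0].astype(int);a=max(v-110,0);b=max(u-130,0)
cv2.imwrite(sys.argv[1],cv2.resize(p["img"][a:a+220,b:b+260],None,fx=2.5,fy=2.5,interpolation=cv2.INTER_CUBIC)[:,:,::-1])
print("crop origin",b,a)
E
python3 look.py pics/l1.png
```

```text
Traceback (most recent call last):
  File "look.py", line 3, in <module>
    s=r.read_state();t=s["tool_pos"];print(t.round(4),s["width"].round(3),np.degrees(R.from_rotvec(s["ee_rot"]).as_matrix()[:2,0]@np.array([0,0])),"head",np.degrees(np.arctan2(*R.from_rotvec(s["ee_rot"]).as_matrix()[[1,0],0])).round(1))
                                                      ^^^^^^^^^^^^^^^^
AttributeError: 'float' object has no attribute 'round'
```

```bash
sed -i '3s/.*/s=r.read_state();t=s["tool_pos"];M=R.from_rotvec(s["ee_rot"]).as_matrix();print(t.round(4),round(s["width"],3),"head",np.degrees(np.arctan2(M[1,0],M[0,0])).round(1))/' look.py
python3 look.py pics/l1.png
```

```text
[0.3802 0.2068 0.1016] 0.527 head 115.8
432 [0.0855 0.0889 0.0927]
crop origin 162 233
```

View pics/l1.png

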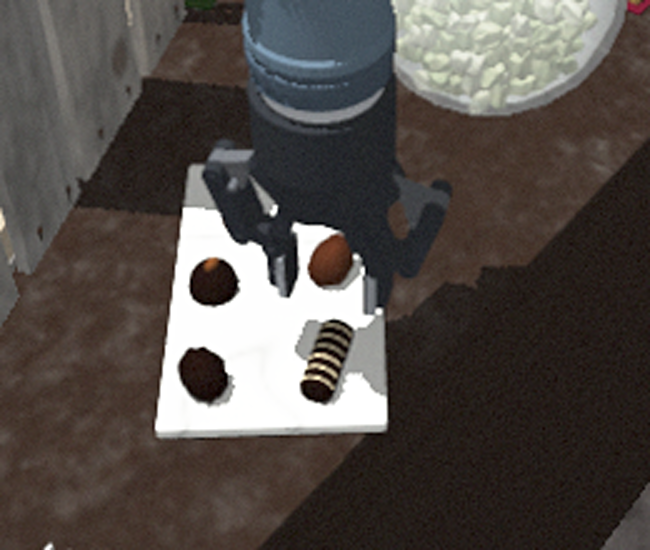

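{"api": "step_arm", "payload": {
  "rows": [
    [0,0,0,0,0.25,2.5,4.5],
    [0,0,0,0,0,2.5,4.5],
    [0,0,0,0,0,1.56,4.5],
    [0,0,0,0,0,0,4.5],
    [0,0,0,0,0,0,1.2],
    [0,0,0,0,0,0,1.2],
    [0,0,0,0,0,0,1.2],
    [0,0,0,0,0,0,1.2],
    [0,0,0,0,0,0,1.2],
    [0,0,0,0,0,0,1.2],
    [0,0,0,0,0,0,1.2]
  ],
  "squeeze": 25
}}

```text
t: 6.1
tool_pos: [0.3877, 0.21, 0.0401]
ee_rot: [1.664, 2.661, 0.006]
force: [-0.3, -0.2, 8.4]
width: 0.213
gripper_force: 25.6
```

```bash
python3 look.py pics/l2.png; python3 -c "
from h import *
s=r.read_state();print(s['force'].round(1),s['ft_torque'].round(2),s['joints'].round(3))"
```

```text
[0.3877 0.21   0.0401] 0.213 head 115.9
1055 [0.0155 0.0171 0.0219]
crop origin 158 257
[-0.6  0.2  8. ] [-0.08  0.16  0.04] [ 0.353  0.298 -0.631  0.637 -0.     1.471]
```

View pics/l2.png

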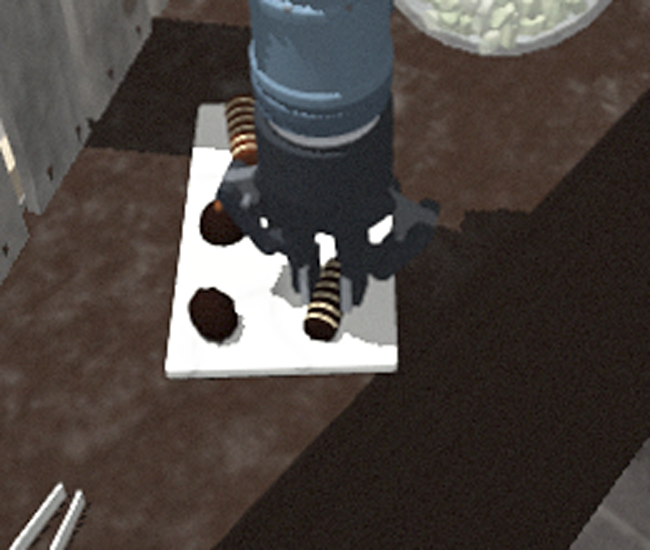

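{"api": "step_arm", "payload": {
  "rows": [
    [0,0,0,0,0,-1,1.2],
    [0,0,0,0,0,-1,1.2],
    [0,0,0,0,0,-2,1.2],
    [0,0,0,0,0,-2,1.2],
    [0,0,0,0,0,0,1.2]
  ]
}}

```text
t: 6.57
tool_pos: [0.3886, 0.2105, 0.1023]
ee_rot: [1.663, 2.659, 0.01]
force: [1.0, 1.1, 0.2]
width: 0.207
gripper_force: 24.7
```

```bash
python3 look.py pics/l3.png;  python3 -c "
from h import *
s=r.read_state();print(s['force'].round(1),s['ft_torque'].round(2),s['joints'].round(3),s['gripper_force'])"
```

```text
[0.3886 0.2105 0.1023] 0.207 head 116.0
855 [0.0776 0.0802 0.0854]
crop origin 156 231
[0.7 0.5 0.3] [ 0.02 -0.04  0.01] [ 0.353  0.216 -0.55   0.798 -0.     1.471] 24.73638027906418
```

View pics/l3.png

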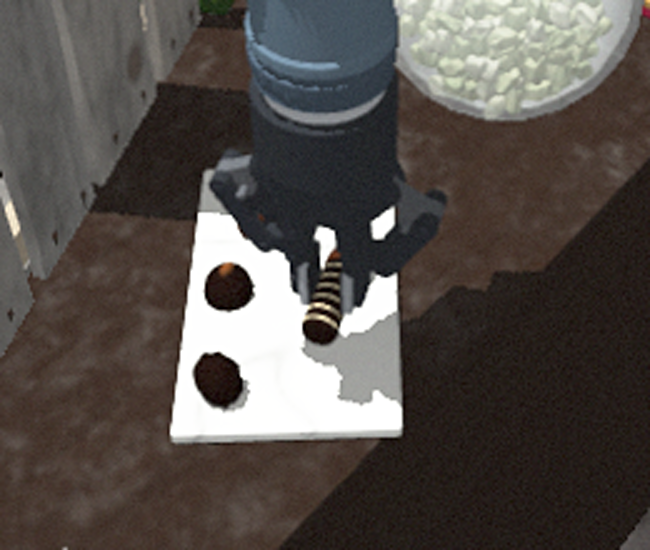

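{"api": "step_arm", "payload": {
  "rows": [
    [0,0,0.111,0,0,-4,1.2],
    [0,0,0.111,0,0,-4,1.2],
    [0,0,0.111,0,0,-4,1.2],
    [0,0,0.111,0,0,-4,1.2],
    [0,0,0,0,0,-4,1.2],
    [0,0,0,0,0,-1,1.2]
  ]
}}

```text
t: 7.12
tool_pos: [0.3875, 0.21, 0.3139]
ee_rot: [2.209, 2.228, 0.014]
force: [1.1, 0.9, 0.2]
width: 0.207
gripper_force: 24.8
```

{"api": "step_arm", "payload": {
  "rows": [
    [0,0,0,-3.9,0.46,0,1.2],
    [0,0,0,-3.9,0.46,0,1.2],
    [0,0,0,-3.9,0.46,0,1.2],
    [0,0,0,-3.9,0.46,0,1.2],
    [0,0,0,-3.9,0.46,0,1.2],
    [0,0,0,-3.9,0.46,0,1.2],
    [0,0,0,-3.9,0.46,0,1.2],
    [0,0,0,-3.9,0.46,0,1.2],
    [0,0,0,-3.9,0.46,0,1.2],
    [0,0,0,-3.9,0.46,0,1.2],
    [0,0,0,-3.9,0.46,0,1.2],
    [0,0,0,-3.9,0.46,0,1.2]
  ]
}}

```text
t: 8.12
tool_pos: [0.4444, -0.2602, 0.3074]
ee_rot: [2.212, 2.231, 0.0]
force: [0.4, -0.0, -0.4]
width: 0.208
gripper_force: 24.8
```

{"api": "step_arm", "payload": {
  "rows": [
    [0,0,0,-3.9,0.46,0,1.2],
    [0,0,0,-3.9,0.46,1,1.2],
    [0,0,0,-3,0.46,2.8,1.2],
    [0,0,0,-1,0,4,1.2],
    [0,0,0,0,0,4,1.2],
    [0,0,0,0,0,4,1.2],
    [0,0,0,0,0,4,1.2],
    [0,0,0,0,0,2,1.2],
    [0,0,0,0,0,0,1.2],
    [0,0,0,0,0,0,1.2]
  ]
}}

```text
t: 8.95
tool_pos: [0.4586, -0.3752, 0.0886]
ee_rot: [-2.209, -2.229, 0.0]
force: [0.5, 0.5, 0.6]
width: 0.211
gripper_force: 24.8
```

```bash
python3 look.py pics/l4.png;python3 - <<'E'
from h import *
p=r.read_camera("top");cv2.imwrite("pics/t4.png",cv2.resize(p["img"][225:325,360:520],None,fx=4,fy=4,interpolation=cv2.INTER_CUBIC)[:,:,::-1])
E
```

```text
[ 0.4586 -0.3752  0.0886] 0.211 head 90.5
417 [0.0636 0.0648 0.0694]
crop origin 309 63
```

{"api": "step_arm", "payload": {
  "rows": [
    [0,0,0,-0.15,0,1.8,1.2],
    [0,0,0,0,0,1.8,1.2],
    [0,0,0,0,0,1.2,1.2],
    [0,0,0,0,0,0,1.2],
    [0,0,0,0,0,0,1.2],
    [0,0,0,0,0,0,1.2]
  ]
}}

```text
t: 9.55
tool_pos: [0.461, -0.379, 0.044]
ee_rot: [2.209, 2.229, -0.0]
force: [0.0, 0.0, 0.5]
width: 0.213
gripper_force: 24.8
```

```bash
python3 look.py pics/l5.png
```

```text
[ 0.461 -0.379  0.044] 0.213 head 90.5
389 [0.0193 0.021  0.0258]
crop origin 306 78
```

View pics/l5.png

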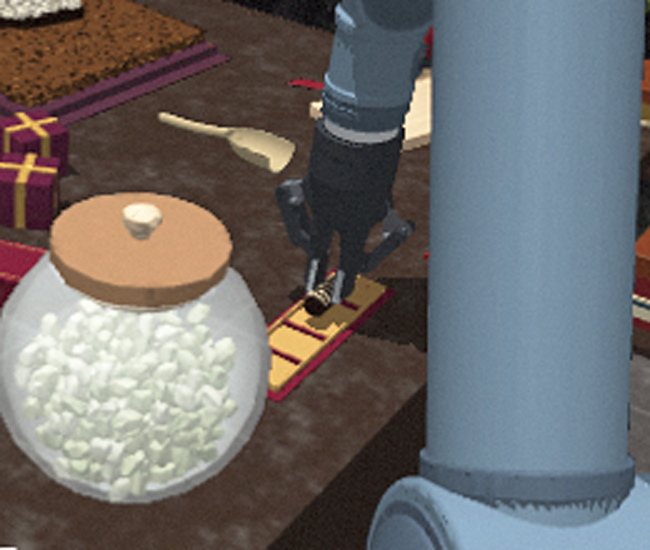

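{"api": "step_arm", "payload": {
  "rows": [
    [0,0,0,0.1,-0.25,0.6,1.2],
    [0,0,0,0,0,0.5,1.2],
    [0,0,0,0,0,0,1.2],
    [0,0,0,0,0,0,1.2]
  ]
}}

```text
t: 9.93
tool_pos: [0.4573, -0.3771, 0.0309]
ee_rot: [2.211, 2.231, -0.0]
force: [1.0, -0.7, 1.6]
width: 0.21
gripper_force: 25.3
```

{"api": "step_arm", "payload": {
  "rows": [
    [0,0,0,0,0,0,3.4],
    [0,0,0,0,0,0,3.4],
    [0,0,0,0,0,0,3.4],
    [0,0,0,0,0,0,3.4],
    [0,0,0,0,0,-1.5,3.4],
    [0,0,0,0,0,-3,3.4],
    [0,0,0,0,0,-4,3.4],
    [0,0,0,0,0,-4,5],
    [0,0,0,0,0,-4,5],
    [0,0,0,0,0,-4,5],
    [0,0,0,0,0,-4,5],
    [0,0,0,0,0,-3.5,5]
  ]
}}

```text
t: 10.93
tool_pos: [0.457, -0.3765, 0.3137]
ee_rot: [2.21, 2.23, -0.0]
force: [0.0, -0.8, -0.3]
width: 0.589
gripper_force: 0.0
```

```bash
cat > chk.py <<'E'
from h import *
import sys
out=[]
for n in ["scene","top"]:
    p=r.read_camera(n)
    for q in sys.argv[2:]:
        for d in r.silhouettes(p,q)[:2]:
            X=desc(p,d["mask"],.011)
            if X: print(n,q,round(d["conf"],2),{k:X[k] for k in ("c","rc","wh","a","z")})
    c=proj(p,[.458,-.353,.01])[0].astype(int);w=(80,60) if n=="scene" else (70,52)
    a,b=max(c[1]-w[1],0),max(c[0]-w[0],0)
    out.append(cv2.resize(p["img"][a:a+2*w[1],b:b+2*w[0]],(400,300),interpolation=cv2.INTER_CUBIC))
cv2.imwrite(sys.argv[1],np.hstack(out)[:,:,::-1])
s=r.read_state();print(s["tool_pos"].round(4))
E
python3 chk.py pics/k1.png dark_log_mid
```

```text
scene dark_log_mid 0.73 {'c': array([ 0.4508, -0.3671,  0.0208]), 'rc': array([ 453.6, -375.3]), 'wh': array([57.2, 22.3]), 'a': 88.3, 'z': array([0.0112, 0.0208, 0.0257])}
top dark_log_mid 0.53 {'c': array([ 0.4559, -0.3742,  0.0227]), 'rc': array([ 455.4, -374.6]), 'wh': array([20.4, 50.9]), 'a': 0.0, 'z': array([0.0142, 0.0227, 0.0282])}
[ 0.4576 -0.3772  0.3118]
```

View pics/k1.png

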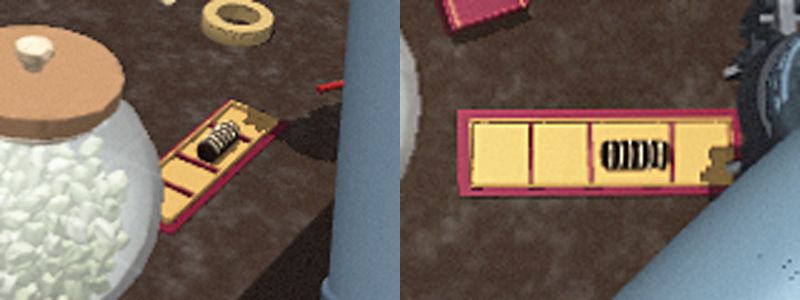

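{"api": "step_arm", "payload": {
  "rows": [
    [0,0,0,3.9,0.16,0,5.6],
    [0,0,0,3.9,0.16,0,5.6],
    [0,0,0,3.9,0.16,0,5.6],
    [0,0,0,3.9,0.16,0,5.6],
    [0,0,0,3.9,0.16,0,5.6],
    [0,0,0,3.9,0.16,0,5.6],
    [0,0,0,3.9,0.16,0,5.6],
    [0,0,0,3.9,0.16,0,5.6],
    [0,0,0,3.9,0.16,0,5.6],
    [0,0,0,3.9,0.16,0,5.6],
    [0,0,0,3.9,0.16,0,5.6],
    [0,0,0,3.9,0.16,0,5.6]
  ]
}}

```text
t: 12.13
tool_pos: [0.4704, 0.0933, 0.3084]
ee_rot: [-2.21, -2.229, 0.005]
force: [0.3, -0.3, 0.7]
width: 0.657
gripper_force: 0.0
```

{"api": "step_arm", "payload": {
  "rows": [
    [0,0,0,3.9,0.16,0,5.6],
    [0,0,0,3.9,0.16,1,5.6],
    [0,0,0,3,0.16,2.8,5.6],
    [0,0,0,1,0,4,5.6],
    [0,0,0,0,0,4,5.6],
    [0,0,0,0,0,4,5.6],
    [0,0,0,0,0,4,5.6],
    [0,0,0,0,0,2.5,5.6],
    [0,0,0,0,0,0,5.6],
    [0,0,0,0,0,0,5.6],
    [0,0,0,0,0,0,5.6]
  ]
}}

```text
t: 13.05
tool_pos: [0.476, 0.2095, 0.0883]
ee_rot: [2.211, 2.231, 0.0]
force: [0.8, 0.2, 0.9]
width: 0.656
gripper_force: 0.0
```

```bash
python3 look.py pics/l6.png
```

```text
[0.476  0.2095 0.0883] 0.656 head 90.5
456 [0.0753 0.0761 0.0795]
crop origin 116 208
```

View pics/l6.png

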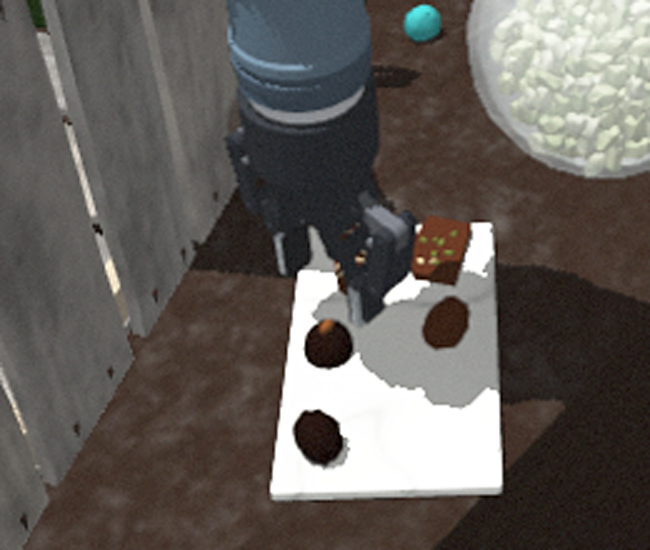

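{"api": "step_arm", "payload": {
  "rows": [
    [0,0,0,0.05,0.5,1.5,5.6],
    [0,0,0,0,0,1.5,5.6],
    [0,0,0,0,0,1.5,5.6],
    [0,0,0,0,0,0,5.6],
    [0,0,0,0,0,0,5.6]
  ]
}}

```text
t: 13.52
tool_pos: [0.4816, 0.2102, 0.0439]
ee_rot: [2.211, 2.231, 0.002]
force: [-1.5, 0.0, 0.2]
width: 0.653
gripper_force: 0.0
```

Run:
```python
from h import *
s=r.read_state();t=s["tool_pos"];print(t.round(4),s["width"])
for n in ["scene","top"]:
    p=r.read_camera(n)
    X,_=pts(p,np.ones((480,640),bool)); k=(X[:,2]>.1)&(X[:,2]<.3)&(X[:,1]>.1)&(X[:,1]<.35)&(X[:,0]>.53)
    print(n,"crate min x at y=.15..25",np.percentile(X[k&(X[:,1]>.15)&(X[:,1]<.27)][:,0],[0,2,10]) if k.any() else 0)
    for d in r.silhouettes(p,"dome_mid")[:2]: print(n,d["conf"],desc(p,d["mask"],.014))
    k=(abs(X[:,:2]-t[:2]).max(1)<.07)&(X[:,2]>t[2]-.02)&(X[:,2]<t[2]+.03);
    for sgn in (1,-1):
        Y=X[k&((X[:,0]-t[0])*sgn>.015)]; print(len(Y),np.percentile(Y,[2,50,98],axis=0).round(4).tolist() if len(Y) else 0)
```

```text
[0.4816 0.2102 0.0439] 0.653021647561355
scene crate min x at y=.15..25 [0.5304468  0.5408191  0.60145106]
scene 0.88 {'n': 299, 'px': array([245., 345.]), 'c': array([0.478 , 0.2173, 0.0287]), 'rc': array([482.1, 214.9]), 'wh': array([27.3, 29.8]), 'a': 43.9, 'z': array([0.0146, 0.0287, 0.0401])}
244 [[0.5051, 0.1712, 0.0322], [0.5091, 0.2136, 0.0532], [0.5207, 0.2229, 0.0729]]
711 [[0.416, 0.143, 0.0248], [0.4287, 0.2192, 0.0383], [0.45, 0.2792, 0.0646]]
top crate min x at y=.15..25 [0.53011243 0.53689472 0.601485  ]
top 0.54 {'n': 55, 'px': array([194., 262.]), 'c': array([0.4775, 0.1968, 0.0242]), 'rc': array([474.9, 188.3]), 'wh': array([30.6, 28.7]), 'a': 69.5, 'z': array([0.0153, 0.0242, 0.1618])}
210 [[0.4998, 0.141, 0.025], [0.5172, 0.1533, 0.0318], [0.5458, 0.1986, 0.052]]
265 [[0.4186, 0.1416, 0.025], [0.4332, 0.198, 0.0379], [0.4492, 0.2701, 0.0585]]
```

{"api": "step_arm", "payload": {
  "rows": [
    [0,0,0,0.15,0,0.6,5.6],
    [0,0,0,0,0,0.6,5.6],
    [0,0,0,0,0,0,5.6],
    [0,0,0,0,0,0,2.6],
    [0,0,0,0,0,0,2.6],
    [0,0,0,0,0,0,2.6],
    [0,0,0,0,0,0,2.6],
    [0,0,0,0,0,0,2.6],
    [0,0,0,0,0,0,2.6]
  ],
  "squeeze": 20
}}

```text
t: 14.47
tool_pos: [0.4809, 0.2116, 0.0307]
ee_rot: [2.211, 2.231, 0.0]
force: [-0.4, -0.4, 0.3]
width: 0.361
gripper_force: 19.8
```

{"api": "step_arm", "payload": {
  "rows": [
    [0,0,0,0,0,-0.5,2.6],
    [0,0,0,0,0,-1,2.6],
    [0,0,0,0,0,-1.5,2.6],
    [0,0,0,0,0,-2,2.6],
    [0,0,0,0,0,-2,2.6],
    [0,0,0,0,0,0,2.6]
  ]
}}

```text
t: 14.97
tool_pos: [0.4838, 0.2125, 0.1055]
ee_rot: [2.209, 2.229, 0.01]
force: [0.5, 0.2, 0.2]
width: 0.362
gripper_force: 19.8
```

```bash
python3 look.py pics/l7.png
python3 - <<'E'
from h import *
p=r.read_camera("scene")
for d in r.silhouettes(p,"dome_mid")[:2]: print(d["conf"],desc(p,d["mask"],.011))
E
```

```text
[0.4838 0.2125 0.1055] 0.362 head 90.5
652 [0.0873 0.0892 0.093 ]
crop origin 110 199
0.49 {'n': 197, 'px': array([239., 316.]), 'c': array([0.4791, 0.2218, 0.1013]), 'rc': array([484.1, 219. ]), 'wh': array([17.5, 37.5]), 'a': 52.8, 'z': array([0.0877, 0.1013, 0.112 ])}
```

View pics/l7.png

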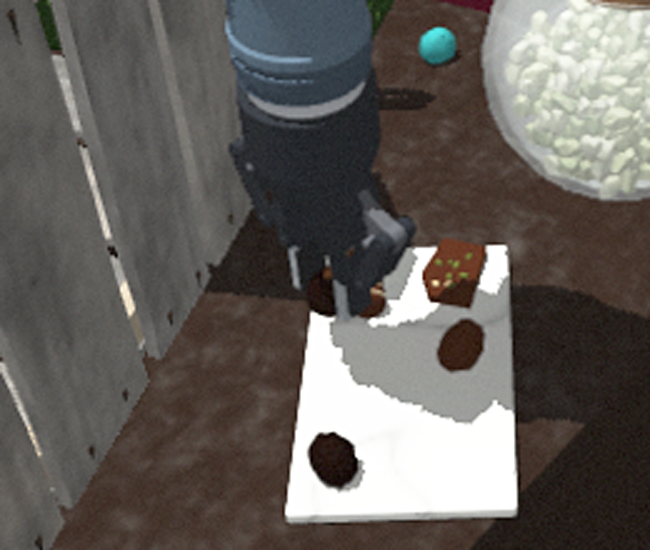

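{"api": "step_arm", "payload": {
  "rows": [
    [0,0,0,0,0,-3,2.6],
    [0,0,0,0,0,-4,2.6],
    [0,0,0,0,0,-4,2.6],
    [0,0,0,0,0,-4,2.6],
    [0,0,0,-1,0,-4,2.6],
    [0,0,0,-3,-0.16,-1.5,2.6],
    [0,0,0,-4,-0.16,0,2.6],
    [0,0,0,-4,-0.16,0,2.6],
    [0,0,0,-4,-0.16,0,2.6],
    [0,0,0,-4,-0.16,0,2.6],
    [0,0,0,-4,-0.16,0,2.6],
    [0,0,0,-4,-0.16,0,2.6]
  ]
}}

```text
t: 16.12
tool_pos: [0.471, -0.0701, 0.3046]
ee_rot: [-2.21, -2.23, 0.002]
force: [0.6, -0.3, 0.3]
width: 0.363
gripper_force: 19.8
```

{"api": "step_arm", "payload": {
  "rows": [
    [0,0,0,-4,-0.16,0,2.6],
    [0,0,0,-4,-0.16,0,2.6],
    [0,0,0,-4,-0.16,0,2.6],
    [0,0,0,-4,-0.16,0,2.6],
    [0,0,0,-4,-0.16,0,2.6],
    [0,0,0,-4,-0.16,0,2.6],
    [0,0,0,-4,-0.16,0,2.6],
    [0,0,0,-4,-0.16,0,2.6],
    [0,0,0,-3.5,-0.16,1,2.6],
    [0,0,0,-1,0,3,2.6],
    [0,0,0,0,0,4,2.6],
    [0,0,0,0,0,4,2.6]
  ]
}}

```text
t: 17.12
tool_pos: [0.4607, -0.4352, 0.1835]
ee_rot: [2.213, 2.229, -0.0]
force: [0.6, 0.1, -0.8]
width: 0.361
gripper_force: 19.8
```

{"api": "step_arm", "payload": {
  "rows": [
    [0,0,0,0,0,4,2.6],
    [0,0,0,0,0,4,2.6],
    [0,0,0,0,0,3,2.6],
    [0,0,0,0,0,1,2.6],
    [0,0,0,0,0,0,2.6],
    [0,0,0,0,0,0,2.6],
    [0,0,0,0,0,0,2.6]
  ]
}}

```text
t: 17.7
tool_pos: [0.4623, -0.4351, 0.0681]
ee_rot: [2.209, 2.229, -0.001]
force: [0.3, -0.5, -0.3]
width: 0.362
gripper_force: 19.8
```

{"api": "step_arm", "payload": {
  "rows": [
    [0,0,0,0.2,-0.3,1.5,2.6],
    [0,0,0,0,0,1.5,2.6],
    [0,0,0,0,0,0.8,2.6],
    [0,0,0,0,0,0,2.6],
    [0,0,0,0,0,0,2.6]
  ]
}}

```text
t: 18.12
tool_pos: [0.4585, -0.4323, 0.0289]
ee_rot: [2.21, 2.23, -0.0]
force: [0.3, 0.4, 1.1]
width: 0.358
gripper_force: 19.8
```

```bash
python3 look.py pics/l8.png
python3 - <<'E'
from h import *
p=r.read_camera("scene")
for d in r.silhouettes(p,"dome_mid")[:2]: print(d["conf"],desc(p,d["mask"],.005))
E
```

```text
[ 0.4585 -0.4323  0.0289] 0.358 head 90.5
616 [0.004  0.0041 0.005 ]
crop origin 317 74
0.64 {'n': 126, 'px': array([447., 189.]), 'c': array([ 0.4545, -0.4235,  0.0243]), 'rc': array([ 457.2, -427.3]), 'wh': array([25. , 30.9]), 'a': 26.6, 'z': array([0.0109, 0.0243, 0.0361])}
0.42 {'n': 144, 'px': array([436., 201.]), 'c': array([ 0.4504, -0.3652,  0.0204]), 'rc': array([ 451.9, -371.6]), 'wh': array([51.5, 18.5]), 'a': 88.0, 'z': array([0.0087, 0.0204, 0.026 ])}
```

{"api": "step_arm", "payload": {
  "rows": [
    [0,0,0,0,0,0.2,2.6],
    [0,0,0,0,0,0,2.6],
    [0,0,0,0,0,0,4.8],
    [0,0,0,0,0,0,4.8],
    [0,0,0,0,0,0,4.8],
    [0,0,0,0,0,0,4.8],
    [0,0,0,0,0,-1,4.8],
    [0,0,0,0,0,-3,4.8],
    [0,0,0,0,0,-4,4.8],
    [0,0,0,0,0,-4,4.8],
    [0,0,0,0,0,-4,4.8],
    [0,0,0,0,0,-4,4.8]
  ]
}}

```text
t: 19.27
tool_pos: [0.4576, -0.4313, 0.2286]
ee_rot: [2.211, 2.231, -0.0]
force: [0.5, -0.4, 0.0]
width: 0.557
gripper_force: 0.0
```

{"api": "step_arm", "payload": {
  "rows": [
    [0,0,0,0,0,-4,5],
    [0,0,0,1,0,-3.5,5],
    [0,0,0,3.9,-0.15,0,5],
    [0,0,0,4,-0.15,0,5],
    [0,0,0,4,-0.15,0,5],
    [0,0,0,4,-0.15,0,5],
    [0,0,0,4,-0.15,0,5]
  ]
}}

```text
t: 19.85
tool_pos: [0.448, -0.221, 0.3016]
ee_rot: [2.211, 2.23, 0.001]
force: [1.1, -0.9, -0.7]
width: 0.586
gripper_force: 0.0
```

```bash
python3 chk.py pics/k2.png dome_mid dark_log_mid
```

```text
scene dome_mid 0.65 {'c': array([ 0.4533, -0.4262,  0.0193]), 'rc': array([ 449.9, -419.9]), 'wh': array([29.4, 39. ]), 'a': 25.8, 'z': array([0.0113, 0.0193, 0.0292])}
scene dark_log_mid 0.51 {'c': array([ 0.4505, -0.3678,  0.021 ]), 'rc': array([ 453.2, -371.8]), 'wh': array([53.6, 21.6]), 'a': 88.3, 'z': array([0.0117, 0.021 , 0.0255])}
[ 0.4488 -0.2237  0.3012]
```

View pics/k2.png

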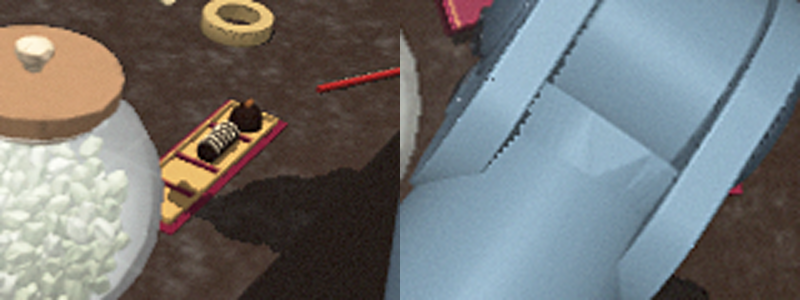

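{"api": "step_arm", "payload": {
  "rows": [
    [0,0,0,4,-0.15,0,5.6],
    [0,0,0,4.1,-0.15,0,5.6],
    [0,0,0,4.1,-0.15,0,5.6],
    [0,0,0,4.1,-0.15,0,5.6],
    [0,0,0,4.1,-0.15,0,5.6],
    [0,0,0,4.1,-0.15,0,5.6],
    [0,0,0,4.1,-0.15,0,5.6],
    [0,0,0,4.1,-0.15,0,5.6],
    [0,0,0,4.1,-0.15,0,5.6],
    [0,0,0,4.1,-0.15,0,5.6],
    [0,0,0,4.1,-0.15,0,5.6],
    [0,0,0,4,-0.15,0,5.6]
  ]
}}

```text
t: 21.15
tool_pos: [0.4272, 0.2684, 0.3007]
ee_rot: [2.213, 2.229, 0.001]
force: [1.1, 0.0, -0.5]
width: 0.654
gripper_force: 0.0
```

{"api": "step_arm", "payload": {
  "rows": [
    [0,0,-0.116,0,0,1,5.6],
    [0,0,-0.116,0,0,1.8,5.6],
    [0,0,-0.116,0,0,1.8,5.6],
    [0,0,-0.116,0,0,1.8,5.6],
    [0,0,-0.116,0,0,1.8,5.6],
    [0,0,-0.116,0,0,1.8,5.6],
    [0,0,-0.116,0,0,1.8,5.6],
    [0,0,-0.116,0,0,1.8,5.6],
    [0,0,-0.116,0,0,1.8,5.6],
    [0,0,-0.116,0,0,1.8,5.6],
    [0,0,-0.116,0,0,1.8,5.6],
    [0,0,-0.116,0,0,1.8,5.6]
  ]
}}

```text
t: 22.15
tool_pos: [0.4279, 0.2663, 0.0916]
ee_rot: [0.261, 3.13, -0.0]
force: [-0.2, -0.4, 0.3]
width: 0.654
gripper_force: 0.0
```

{"api": "step_arm", "payload": {
  "rows": [
    [0,0,0,0,0,0,5.6],
    [0,0,0,0,0,0,5.6]
  ]
}}

```text
t: 22.32
tool_pos: [0.4264, 0.266, 0.0918]
ee_rot: [-0.274, -3.127, 0.002]
force: [-0.0, 0.8, -0.2]
width: 0.658
gripper_force: 0.0
```

```bash
python3 look.py pics/l9.png
python3 - <<'E'
from h import *
for n in ["scene","top"]:
  p=r.read_camera(n)
  for q in ["dark_truffle_mid","milk_truffle_mid"]:
    for d in r.silhouettes(p,q)[:2]: 
        x=desc(p,d["mask"],.014); print(n,q,d["conf"],x and (x["px"],x["rc"],x["wh"],x["a"],x["z"]))
E
```

```text
[0.4264 0.266  0.0918] 0.658 head 170.0
457 [0.0789 0.0808 0.0831]
crop origin 111 246
scene dark_truffle_mid 0.57 (array([242., 382.]), array([430.4, 268.6]), array([30.2, 27.8]), 28.5, array([0.0186, 0.0347, 0.0431]))
scene dark_truffle_mid 0.57 (array([285., 215.]), array([677.3, -91.8]), array([29.3, 18.2]), 47.6, array([0.0145, 0.0233, 0.031 ]))
scene milk_truffle_mid 0.53 (array([294., 337.]), array([428.7, 153.5]), array([30.1, 26.6]), 40.0, array([0.0176, 0.0351, 0.0448]))
top milk_truffle_mid 0.69 (array([215., 284.]), array([432. , 149.1]), array([26.7, 32.7]), 0.3, array([0.023 , 0.037 , 0.0457]))
```

{"api": "step_arm", "payload": {
  "rows": [
    [0,0,0,-0.45,0.1,1.5,5.6],
    [0,0,0,0,0,2,5.6],
    [0,0,0,0,0,1.2,5.6],
    [0,0,0,0,0,0,5.6],
    [0,0,0,0,0,0,5.6]
  ]
}}

```text
t: 23.08
tool_pos: [0.4303, 0.2671, 0.0456]
ee_rot: [-0.267, -3.129, 0.001]
force: [-0.1, 0.7, -0.0]
width: 0.656
gripper_force: 0.0
```

{"api": "step_arm", "payload": {
  "rows": [
    [0,0,0,0,0,0.7,5.6],
    [0,0,0,0,0,0.6,5.6],
    [0,0,0,0,0,0,2.4],
    [0,0,0,0,0,0,2.4],
    [0,0,0,0,0,0,2.4],
    [0,0,0,0,0,0,2.4],
    [0,0,0,0,0,0,2.4],
    [0,0,0,0,0,0,2.4]
  ],
  "squeeze": 20
}}

```text
t: 23.75
tool_pos: [0.431, 0.2674, 0.0329]
ee_rot: [0.266, 3.13, 0.0]
force: [-0.3, 0.1, 1.3]
width: 0.31
gripper_force: 19.8
```

{"api": "step_arm", "payload": {
  "rows": [
    [0,0,0,0,0,-0.5,2.4],
    [0,0,0,0,0,-1,2.4],
    [0,0,0,0,0,-2,2.4],
    [0,0,0,0,0,-2,2.4],
    [0,0,0,0,0,0,2.4]
  ]
}}

```text
t: 24.17
tool_pos: [0.4335, 0.2686, 0.0921]
ee_rot: [0.266, 3.124, 0.005]
force: [1.0, 0.2, 0.5]
width: 0.308
gripper_force: 19.8
```

```bash
python3 look.py pics/l10.png
python3 - <<'E'
from h import *
p=r.read_camera("scene")
for d in r.silhouettes(p,"dark_truffle_mid")[:2]: 
        x=desc(p,d["mask"],.014); print(d["conf"],x and (x["px"],x["rc"],x["wh"],x["a"],x["z"]))
E
```

```text
[0.4335 0.2686 0.0921] 0.308 head 170.3
803 [0.0717 0.0758 0.0801]
crop origin 106 244
0.55 (array([239., 358.]), array([430.3, 267. ]), array([20.5, 30. ]), 54.2, array([0.0747, 0.0928, 0.1014]))
0.43 (array([285., 215.]), array([679.5, -92.7]), array([31.9, 20.9]), 51.1, array([0.0143, 0.0229, 0.0305]))
```

{"api": "step_arm", "payload": {
  "rows": [
    [0,0,0.116,0,0,-1.8,2.4],
    [0,0,0.116,0,0,-1.8,2.4],
    [0,0,0.116,0,0,-1.8,2.4],
    [0,0,0.116,0,0,-1.8,2.4],
    [0,0,0.116,0,0,-1.8,2.4],
    [0,0,0.116,0,0,-1.8,2.4],
    [0,0,0.116,0,0,-1.8,2.4],
    [0,0,0.116,0,0,-1.8,2.4],
    [0,0,0.116,0,0,-1.8,2.4],
    [0,0,0.116,0,0,-1.8,2.4],
    [0,0,0.116,0,0,-1.8,2.4],
    [0,0,0.116,0,0,-1.8,2.4]
  ]
}}

```text
t: 25.32
tool_pos: [0.4301, 0.267, 0.3033]
ee_rot: [-2.217, -2.224, 0.004]
force: [0.6, -0.8, 0.2]
width: 0.313
gripper_force: 19.8
```

{"api": "step_arm", "payload": {
  "rows": [
    [0,0,0,-3.9,0.16,0,2.4],
    [0,0,0,-3.9,0.16,0,2.4],
    [0,0,0,-3.9,0.16,0,2.4],
    [0,0,0,-3.9,0.16,0,2.4],
    [0,0,0,-3.9,0.16,0,2.4],
    [0,0,0,-3.9,0.16,0,2.4],
    [0,0,0,-3.9,0.16,0,2.4],
    [0,0,0,-3.9,0.16,0,2.4],
    [0,0,0,-3.9,0.16,0,2.4],
    [0,0,0,-3.9,0.16,0,2.4],
    [0,0,0,-3.9,0.16,0,2.4],
    [0,0,0,-3.9,0.16,0,2.4]
  ]
}}

```text
t: 26.32
tool_pos: [0.4533, -0.2022, 0.3025]
ee_rot: [-2.21, -2.229, 0.001]
force: [1.1, 0.5, -0.5]
width: 0.31
gripper_force: 19.8
```

{"api": "step_arm", "payload": {
  "rows": [
    [0,0,0,-3.9,0.16,0,2.4],
    [0,0,0,-3.9,0.16,0,2.4],
    [0,0,0,-3.5,0.16,1,2.4],
    [0,0,0,-1,0,3,2.4],
    [0,0,0,0,0,4,2.4],
    [0,0,0,0,0,4,2.4],
    [0,0,0,0,0,4,2.4],
    [0,0,0,0,0,4,2.4],
    [0,0,0,0,0,3,2.4],
    [0,0,0,0,0,1,2.4],
    [0,0,0,0,0,0,2.4],
    [0,0,0,0,0,0,2.4]
  ]
}}

```text
t: 27.32
tool_pos: [0.46, -0.3233, 0.0639]
ee_rot: [-2.211, -2.231, 0.0]
force: [0.3, -0.1, -1.2]
width: 0.311
gripper_force: 19.8
```

{"api": "step_arm", "payload": {
  "rows": [
    [0,0,0,0.25,-0.2,1.5,2.4],
    [0,0,0,0,0,1.3,2.4],
    [0,0,0,0,0,0.7,2.4],
    [0,0,0,0,0,0,2.4],
    [0,0,0,0,0,0,2.4]
  ]
}}

```text
t: 27.73
tool_pos: [0.459, -0.3217, 0.0302]
ee_rot: [2.21, 2.23, 0.0]
force: [-0.3, -0.5, -0.4]
width: 0.306
gripper_force: 19.8
```

```bash
python3 look.py pics/l11.png
python3 - <<'E'
from h import *
p=r.read_camera("scene")
for d in r.silhouettes(p,"dark_truffle_mid")[:2]: 
        x=desc(p,d["mask"],.005); print(d["conf"],x and (x["px"],x["rc"],x["wh"],x["a"],x["z"]))
E
```

```text
[ 0.459  -0.3217  0.0302] 0.306 head 90.5
526 [0.0052 0.0054 0.0062]
crop origin 293 94
0.73 (array([285., 216.]), array([679.5, -90.7]), array([31.1, 21.6]), 31.5, array([0.0055, 0.0209, 0.0313]))
```

{"api": "step_arm", "payload": {
  "rows": [
    [0,0,0,0.1,-0.1,0.35,2.4],
    [0,0,0,0,0,0,2.4],
    [0,0,0,0,0,0,2.4],
    [0,0,0,0,0,0,4.8],
    [0,0,0,0,0,0,4.8],
    [0,0,0,0,0,0,4.8],
    [0,0,0,0,0,0,4.8],
    [0,0,0,0,0,-1,4.8],
    [0,0,0,0,0,-3,4.8],
    [0,0,0,0,0,-4,4.8],
    [0,0,0,0,0,-4,4.8],
    [0,0,0,0,0,-4,4.8]
  ]
}}

```text
t: 28.88
tool_pos: [0.4563, -0.3194, 0.1874]
ee_rot: [-2.211, -2.231, 0.001]
force: [1.5, -0.5, 0.2]
width: 0.563
gripper_force: 0.0
```

{"api": "step_arm", "payload": {
  "rows": [
    [0,0,0,0,0,-4,5.6],
    [0,0,0,0,0,-4,5.6],
    [0,0,0,0,0,-3.4,5.6],
    [0,0,0,3,-0.2,0,5.6],
    [0,0,0,4,-0.22,0,5.6],
    [0,0,0,4,-0.22,0,5.6],
    [0,0,0,4,-0.22,0,5.6],
    [0,0,0,4,-0.22,0,5.6]
  ]
}}

```text
t: 29.55
tool_pos: [0.4436, -0.1285, 0.3]
ee_rot: [2.212, 2.23, 0.0]
force: [1.1, 0.8, -1.0]
width: 0.656
gripper_force: 0.0
```

```bash
python3 chk.py pics/k3.png dark_truffle_mid dome_mid dark_log_mid
```

```text
scene dark_truffle_mid 0.68 {'c': array([ 0.45  , -0.3136,  0.0243]), 'rc': array([ 452.4, -317.5]), 'wh': array([27.3, 22.4]), 'a': 82.2, 'z': array([0.0116, 0.0243, 0.033 ])}
scene dark_truffle_mid 0.44 {'c': array([ 0.6773, -0.0891,  0.0226]), 'rc': array([679.8, -90.2]), 'wh': array([30.1, 19.3]), 'a': 33.4, 'z': array([0.0118, 0.0226, 0.0318])}
scene dome_mid 0.52 {'c': array([ 0.4526, -0.4254,  0.0187]), 'rc': array([ 452.4, -425.3]), 'wh': array([24.4, 19.4]), 'a': 40.2, 'z': array([0.0111, 0.0187, 0.0282])}
scene dark_log_mid 0.71 {'c': array([ 0.4501, -0.3683,  0.0214]), 'rc': array([ 453.8, -371.7]), 'wh': array([22.3, 86.6]), 'a': 1.1, 'z': array([0.0117, 0.0214, 0.026 ])}
top dark_truffle_mid 0.65 {'c': array([ 0.4557, -0.3205,  0.0281]), 'rc': array([ 456.1, -321.7]), 'wh': array([30. , 26.8]), 'a': 72.4, 'z': array([0.0164, 0.0281, 0.0367])}
top dark_truffle_mid 0.42 {'c': array([ 0.6834, -0.0949,  0.0247]), 'rc': array([685.1, -95.1]), 'wh': array([31.4, 25.2]), 'a': 89.7, 'z': array([0.014 , 0.0247, 0.0335])}
top dome_mid 0.75 {'c': array([ 0.4568, -0.4321,  0.0215]), 'rc': array([ 458.3, -434. ]), 'wh': array([31.3, 27.4]), 'a': 74.7, 'z': array([0.0127, 0.0215, 0.0317])}
top dark_log_mid 0.81 {'c': array([ 0.4542, -0.3743,  0.0224]), 'rc': array([ 455.3, -374.9]), 'wh': array([20.4, 50.8]), 'a': 0.5, 'z': array([0.0139, 0.0224, 0.0287])}
[ 0.4446 -0.1313  0.2992]
```

{"api": "step_arm", "payload": {
  "rows": [
    [0,0,0,4,-0.2,0,5],
    [0,0,0,4.1,-0.2,0,5],
    [0,0,0,4.1,-0.2,0,5],
    [0,0,0,4.1,-0.2,0,5],
    [0,0,0,4.1,-0.2,0,5],
    [0,0,0,4.1,-0.2,0.5,5],
    [0,0,0,3,-0.1,2,5],
    [0,0,0,1,0,4,5],
    [0,0,0,0,0,4,5],
    [0,0,0,0,0,4,5],
    [0,0,0,0,0,4,5],
    [0,0,0,0,0,2,5]
  ]
}}

```text
t: 30.95
tool_pos: [0.4266, 0.1533, 0.0898]
ee_rot: [-2.211, -2.227, 0.008]
force: [-0.8, -0.4, -0.5]
width: 0.584
gripper_force: 0.0
```

{"api": "step_arm", "payload": {
  "rows": [
    [0,0,0,0,0,0,5],
    [0,0,0,0,0,0,5]
  ]
}}

```text
t: 31.12
tool_pos: [0.4285, 0.1538, 0.0934]
ee_rot: [-2.212, -2.228, 0.004]
force: [0.7, 0.2, 0.5]
width: 0.583
gripper_force: 0.0
```

{"api": "step_arm", "payload": {
  "rows": [
    [0,0,0,-0.15,0.2,1.5,5],
    [0,0,0,0,0,2,5],
    [0,0,0,0,0,1.2,5],
    [0,0,0,0,0,0,5],
    [0,0,0,0,0,0,5]
  ]
}}

```text
t: 31.53
tool_pos: [0.4326, 0.1532, 0.0487]
ee_rot: [2.211, 2.23, 0.003]
force: [-0.1, 0.9, -0.3]
width: 0.587
gripper_force: 0.0
```

{"api": "step_arm", "payload": {
  "rows": [
    [0,0,0,-0.1,-0.1,0.8,5],
    [0,0,0,0,0,0.7,5],
    [0,0,0,0,0,0,5],
    [0,0,0,0,0,0,2.4],
    [0,0,0,0,0,0,2.4],
    [0,0,0,0,0,0,2.4],
    [0,0,0,0,0,0,2.4],
    [0,0,0,0,0,0,2.4],
    [0,0,0,0,0,0,2.4]
  ],
  "squeeze": 20
}}

```text
t: 32.28
tool_pos: [0.43, 0.1524, 0.0325]
ee_rot: [2.211, 2.231, 0.0]
force: [-1.8, 0.2, 5.2]
width: 0.318
gripper_force: 19.9
```

{"api": "step_arm", "payload": {
  "rows": [
    [0,0,0,0,0,-0.5,2.4],
    [0,0,0,0,0,-1,2.4],
    [0,0,0,0,0,-2,2.4],
    [0,0,0,0,0,-2,2.4],
    [0,0,0,0,0,0,2.4]
  ]
}}

```text
t: 32.7
tool_pos: [0.4328, 0.1528, 0.0905]
ee_rot: [2.209, 2.229, 0.008]
force: [0.0, 0.8, -0.5]
width: 0.322
gripper_force: 19.8
```

```bash
python3 look.py pics/l12.png
python3 - <<'E'
from h import *
p=r.read_camera("scene")
for q in ["milk_truffle_mid","nut_square_mid","milk_log_mid"]:
    for d in r.silhouettes(p,q)[:2]: 
        x=desc(p,d["mask"],.005); print(q,d["conf"],x and (x["px"],x["rc"],x["wh"],x["a"],x["z"]))
E
```

```text
[0.4328 0.1528 0.0905] 0.322 head 90.5
612 [0.0706 0.0748 0.079 ]
crop origin 161 199
milk_truffle_mid 0.71 (array([290., 315.]), array([431.3, 160.6]), array([16.3, 22. ]), 41.3, array([0.0756, 0.0895, 0.0994]))
milk_truffle_mid 0.61 (array([425., 210.]), array([ 451.2, -317.7]), array([27.2, 22.3]), 75.3, array([0.0066, 0.0227, 0.0336]))
milk_log_mid 0.71 (array([256., 311.]), array([521.5, 149.5]), array([25.7, 58.9]), 52.5, array([0.0118, 0.032 , 0.0361]))
```

{"api": "step_arm", "payload": {
  "rows": [
    [0,0,0,0,0,-3,2.4],
    [0,0,0,0,0,-4,2.4],
    [0,0,0,0,0,-4,2.4],
    [0,0,0,0,0,-4,2.4],
    [0,0,0,-1,0,-4,2.4],
    [0,0,0,-3,0.22,-2,2.4],
    [0,0,0,-4,0.22,0,2.4],
    [0,0,0,-4,0.22,0,2.4],
    [0,0,0,-4,0.22,0,2.4],
    [0,0,0,-4,0.22,0,2.4],
    [0,0,0,-4,0.22,0,2.4],
    [0,0,0,-4,0.22,0,2.4]
  ]
}}

```text
t: 33.95
tool_pos: [0.4472, -0.1293, 0.2961]
ee_rot: [-2.21, -2.23, 0.001]
force: [1.3, 0.3, -0.3]
width: 0.325
gripper_force: 20.0
```

{"api": "step_arm", "payload": {
  "rows": [
    [0,0,0,-4,0.22,0,2.4],
    [0,0,0,-4,0.22,0,2.4],
    [0,0,0,-4,0.22,0,2.4],
    [0,0,0,-2.6,0.2,0,2.4],
    [0,0,0,0,0,1,2.4],
    [0,0,0,0,0,3,2.4],
    [0,0,0,0,0,4,2.4],
    [0,0,0,0,0,4,2.4],
    [0,0,0,0,0,4,2.4],
    [0,0,0,0,0,4,2.4],
    [0,0,0,0,0,3,2.4],
    [0,0,0,0,0,0,2.4]
  ]
}}

```text
t: 34.95
tool_pos: [0.4524, -0.2694, 0.0598]
ee_rot: [-2.201, -2.221, 0.003]
force: [-1.1, 0.7, -0.9]
width: 0.319
gripper_force: 20.0
```

{"api": "step_arm", "payload": {
  "rows": [
    [0,0,0,0,0,0,2.4],
    [0,0,0,0,0,0,2.4]
  ]
}}

```text
t: 35.12
tool_pos: [0.4585, -0.274, 0.0683]
ee_rot: [2.211, 2.231, 0.0]
force: [0.0, -0.3, 0.5]
width: 0.32
gripper_force: 20.0
```

{"api": "step_arm", "payload": {
  "rows": [
    [0,0,0,0,-0.1,1.5,2.4],
    [0,0,0,0,0,1.5,2.4],
    [0,0,0,0,0,0.8,2.4],
    [0,0,0,0,0,0,2.4],
    [0,0,0,0,0,0,2.4]
  ]
}}

```text
t: 35.53
tool_pos: [0.4576, -0.2741, 0.0305]
ee_rot: [2.21, 2.23, 0.0]
force: [0.7, -0.3, -0.4]
width: 0.322
gripper_force: 20.0
```

{"api": "step_arm", "payload": {
  "rows": [
    [0,0,0,0,0,0.35,2.4],
    [0,0,0,0,0,0,2.4],
    [0,0,0,0,0,0,2.4],
    [0,0,0,0,0,0,4.8],
    [0,0,0,0,0,0,4.8],
    [0,0,0,0,0,0,4.8],
    [0,0,0,0,0,0,4.8],
    [0,0,0,0,0,-1,4.8],
    [0,0,0,0,0,-3,4.8],
    [0,0,0,0,0,-4,8.5],
    [0,0,0,0,0,-4,8.5],
    [0,0,0,0,0,0,8.5]
  ]
}}

```text
t: 36.53
tool_pos: [0.4609, -0.2765, 0.1544]
ee_rot: [2.202, 2.222, 0.002]
force: [1.2, -1.4, -0.0]
width: 0.958
gripper_force: 0.0
```

```bash
python3 chk.py pics/k4.png milk_truffle_mid dark_truffle_mid
python3 - <<'E'
from h import *
D=[([.377,.081],.575,.247),([.298,-.631],.441,.040),([.216,-.550],.442,.1023),([.38,.331],.5757,.344)]
s=r.read_state();j=s["joints"];t=s["tool_pos"];D.append(([j[1],j[2]],np.hypot(*t[:2]),t[2]));print(j.round(3))
A=[];b=[]
for (a,c),R_,z in D:
    f=a-c; A+=[[np.sin(a),np.cos(f),1,0],[np.cos(a),-np.sin(f),0,1]];b+=[R_,z]
x,res,*_=np.linalg.lstsq(np.array(A),np.array(b),rcond=None);print("L1,L2,c,h-t",x.round(3),res)
for n in ["top","scene"]:
    p=r.read_camera(n);X,_=pts(p,np.ones((480,640),bool))
    th=j[0];rad=X[:,0]*np.cos(th)+X[:,1]*np.sin(th);lat=-X[:,0]*np.sin(th)+X[:,1]*np.cos(th)
    k=(abs(lat)<.12)&(X[:,2]>.25 if n=="top" else X[:,2]>.1)
    for a in np.arange(0,.65,.05):
        m=k&(rad>a)&(rad<a+.05)
        if m.sum()>5: print(n,round(a,2),"lat",np.percentile(lat[m],[1,99]).round(3),"z",np.percentile(X[m,2],[1,99]).round(3))
E
```

```text
scene milk_truffle_mid 0.4 {'c': array([ 0.4503, -0.3139,  0.0235]), 'rc': array([ 448.7, -313.1]), 'wh': array([28.6, 53.2]), 'a': 32.8, 'z': array([0.0117, 0.0235, 0.0343])}
scene milk_truffle_mid 0.38 {'c': array([ 0.445 , -0.2706,  0.0283]), 'rc': array([ 447.7, -271.8]), 'wh': array([19.7, 15.5]), 'a': 81.3, 'z': array([0.0136, 0.0283, 0.0346])}
scene dark_truffle_mid 0.63 {'c': array([ 0.6758, -0.0895,  0.0222]), 'rc': array([676.7, -91. ]), 'wh': array([29.4, 16.5]), 'a': 44.4, 'z': array([0.0123, 0.0222, 0.0308])}
scene dark_truffle_mid 0.57 {'c': array([ 0.4503, -0.3138,  0.0236]), 'rc': array([ 447. , -308.7]), 'wh': array([28.4, 46.1]), 'a': 28.3, 'z': array([0.0117, 0.0236, 0.0343])}
top milk_truffle_mid 0.51 {'c': array([ 0.4571, -0.264 ,  0.0245]), 'rc': array([ 436. , -232.1]), 'wh': array([17.6, 94.5]), 'a': 31.9, 'z': array([0.014 , 0.0245, 0.1022])}
top dark_truffle_mid 0.6 {'c': array([ 0.6838, -0.095 ,  0.0243]), 'rc': array([685.6, -95.6]), 'wh': array([32.1, 26.4]), 'a': 58.2, 'z': array([0.0158, 0.0243, 0.0329])}
[ 0.4557 -0.2726  0.1442]
[-0.659  0.346 -0.241  0.987 -0.     0.903]
L1,L2,c,h-t [0.193 0.388 0.133 0.178] [0.0010677]
top 0.15 lat [0.088 0.12 ] z [0.766 0.778]
top 0.2 lat [0.023 0.119] z [0.707 0.767]
top 0.25 lat [0.02  0.111] z [0.687 0.744]
top 0.3 lat [0.02 0.11] z [0.666 0.722]
top 0.35 lat [0.02 0.11] z [0.645 0.701]
top 0.4 lat [0.022 0.108] z [0.621 0.68 ]
top 0.45 lat [0.019 0.11 ] z [0.461 0.656]
top 0.5 lat [0.011 0.118] z [0.283 0.635]
top 0.55 lat [0.019 0.115] z [0.584 0.618]
scene 0.0 lat [0.035 0.119] z [0.302 0.331]
scene 0.05 lat [0.025 0.035] z [0.321 0.331]
scene 0.45 lat [0.014 0.104] z [0.157 0.476]
scene 0.5 lat [0.029 0.102] z [0.2   0.462]
scene 0.55 lat [0.08  0.115] z [0.142 0.462]
```

{"api": "step_arm", "payload": {
  "rows": [
    [0,0,0,-1.4,3.6,0,8.5],
    [0,0,0,-1.4,3.6,0,8.5],
    [0,0,0.1,-1.4,3.6,0,8.5],
    [0,0,0,-1.8,3.4,0,8.5]
  ]
}}

```text
t: 37.27
tool_pos: [0.5987, -0.3344, 0.1444]
ee_rot: [-2.32, -2.115, -0.0]
force: [0.2, -0.9, 0.5]
width: 0.998
gripper_force: 0.0
```

{"api": "step_arm", "payload": {
  "rows": [
    [0,0,0.1146,0,0,0,8.5],
    [0,0,0.1146,0,0,0,8.5],
    [0,0,0.1146,0,0,0,8.5],
    [0,0,0.1146,0,0,0,8.5],
    [0,0,0.1146,0,0,0,8.5],
    [0,0,0.1146,0,0,0,8.5],
    [0,0,0.1146,0,0,0,8.5],
    [0,0,0.1146,0,0,0,8.5],
    [0,0,0.1146,0,0,0,8.5],
    [0,0,0.1146,0,0,0,8.5],
    [0,0,0,0,0,0,8.5],
    [0,0,0,0,0,0,8.5]
  ]
}}

```text
t: 38.27
tool_pos: [0.597, -0.3352, 0.1446]
ee_rot: [-3.096, -0.526, 0.002]
force: [-0.0, 0.3, 1.2]
width: 0.992
gripper_force: 0.0
```

```bash
cat > go.py <<'E'
from h import *
import sys
g=np.array([float(a) for a in sys.argv[1:4]]);s=r.read_state();M=R.from_rotvec(s["ee_rot"]).as_matrix()
print(s["tool_pos"].round(4),"head",np.degrees(np.arctan2(M[1,0],M[0,0])).round(1),"shift cm",(100*M.T@(g-s["tool_pos"])).round(2),s["joints"].round(2))
E
python3 go.py .6623 -.224 .11; python3 chk.py pics/k5.png milk_truffle_mid dark_truffle_mid lid_mid
```

```text
[ 0.597  -0.3352  0.1446] head 19.3 shift cm [ 9.84 -8.33  3.46] [-0.6   0.65  0.25  1.18 -0.    2.2 ]
scene milk_truffle_mid 0.66 {'c': array([ 0.4446, -0.2709,  0.0261]), 'rc': array([ 445. , -271.8]), 'wh': array([14.7, 18. ]), 'a': 44.5, 'z': array([0.0119, 0.0261, 0.0349])}
scene dark_truffle_mid 0.75 {'c': array([ 0.6766, -0.0899,  0.0221]), 'rc': array([679.3, -92.4]), 'wh': array([32.1, 23.5]), 'a': 48.8, 'z': array([0.0114, 0.0221, 0.0306])}
scene dark_truffle_mid 0.65 {'c': array([ 0.4508, -0.3144,  0.0237]), 'rc': array([ 453.8, -320.6]), 'wh': array([28. , 65.8]), 'a': 33.3, 'z': array([0.0122, 0.0237, 0.0339])}
scene lid_mid 0.69 {'c': array([ 0.7213, -0.1836,  0.0423]), 'rc': array([ 677.5, -141.7]), 'wh': array([100.5, 235.2]), 'a': 38.4, 'z': array([0.0125, 0.0423, 0.0454])}
scene lid_mid 0.51 {'c': array([ 0.4528, -0.4253,  0.0194]), 'rc': array([ 449.8, -418.7]), 'wh': array([28.9, 40.3]), 'a': 25.2, 'z': array([0.0112, 0.0194, 0.0295])}
top dark_truffle_mid 0.58 {'c': array([ 0.6827, -0.0949,  0.0249]), 'rc': array([684.5, -94.3]), 'wh': array([31.3, 25.3]), 'a': 49.9, 'z': array([0.0149, 0.0249, 0.0328])}
top lid_mid 0.59 {'c': array([ 0.6583, -0.2227,  0.0429]), 'rc': array([ 662.8, -224. ]), 'wh': array([222.9,  65.7]), 'a': 19.0, 'z': array([0.0179, 0.0429, 0.0487])}
[ 0.5974 -0.3356  0.1457]
```

View pics/k5.png

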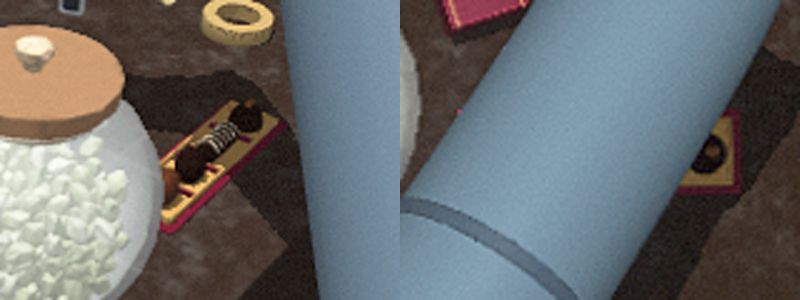

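{"api": "step_arm", "payload": {
  "rows": [
    [0,0,0,2.4,-2.05,0.5,8.5],
    [0,0,0,2.4,-2.05,0.5,8.5],
    [0,0,0,2.4,-2.05,0.5,8.5],
    [0,0,0,1.8,-1.5,1,8.5],
    [0,0,0,0.8,-0.7,1,8.5],
    [0,0,0,0,0,0,8.5],
    [0,0,0,0,0,0,8.5]
  ]
}}

```text
t: 39.25
tool_pos: [0.6617, -0.2245, 0.1097]
ee_rot: [-3.097, -0.523, 0.004]
force: [-0.4, -0.1, 0.8]
width: 0.997
gripper_force: 0.0
```

```bash
python3 go.py .6625 -.224 .06
```

```text
[ 0.6617 -0.2245  0.1097] head 19.2 shift cm [ 0.1  -0.02  4.97] [-0.42  0.7   0.25  1.13 -0.    2.39]
```

{"api": "step_arm", "payload": {
  "rows": [
    [0,0,0,0.1,0,2,8.5],
    [0,0,0,0,0,2,8.5],
    [0,0,0,0,0,2,8.5],
    [0,0,0,0,0,1.7,8.5],
    [0,0,0,0,0,0,8.5],
    [0,0,0,0,0,0,8.5]
  ]
}}

```text
t: 39.75
tool_pos: [0.6621, -0.2257, 0.0334]
ee_rot: [-3.098, -0.518, 0.003]
force: [0.1, -0.4, -0.4]
width: 0.997
gripper_force: 0.0
```

{"api": "step_arm", "payload": {
  "rows": [
    [0,0,0,0,0,0.2,5.8],
    [0,0,0,0,0,0,5.8],
    [0,0,0,0,0,0,5.8],
    [0,0,0,0,0,0,5.8],
    [0,0,0,0,0,0,5.8],
    [0,0,0,0,0,0,5.8]
  ],
  "squeeze": 30
}}

```text
t: 40.25
tool_pos: [0.6648, -0.2251, 0.0336]
ee_rot: [3.095, 0.521, 0.004]
force: [0.0, -2.5, 6.2]
width: 0.732
gripper_force: 34.6
```

{"api": "step_arm", "payload": {
  "rows": [
    [0,0,0,0,0,-0.5,5.8],
    [0,0,0,0,0,-1.5,5.8],
    [0,0,0,0,0,-3,5.8],
    [0,0,0,0,0,-3,5.8],
    [0,0,0,0,0,-3,5.8],
    [0,0,0,0,0,-2,5.8],
    [0,0,0,0,0,0,5.8],
    [0,0,0,0,0,0,5.8]
  ]
}}

```text
t: 40.92
tool_pos: [0.6646, -0.2244, 0.1633]
ee_rot: [3.096, 0.522, 0.004]
force: [-0.7, -0.2, -0.6]
width: 0.734
gripper_force: 33.9
```

```bash
python3 go.py .60 -.37 .16
python3 - <<'E'
from h import *
p=r.read_camera("top")
for d in r.silhouettes(p,"lid_mid")[:1]:
    x=desc(p,d["mask"],.1); print(d["conf"],x)
E
```

```text
[ 0.6646 -0.2244  0.1633] head 19.1 shift cm [-10.88  11.63   0.33] [-0.42  0.67  0.35  1.24  0.    2.39]
0.67 {'n': 453, 'px': array([376., 137.]), 'c': array([ 0.7409, -0.1783,  0.172 ]), 'rc': array([ 668.8, -225.5]), 'wh': array([151.6, 196.8]), 'a': 83.5, 'z': array([0.1367, 0.172 , 0.1795])}
```

{"api": "step_arm", "payload": {
  "rows": [
    [0,0,0,-2,2.1,0,5.8],
    [0,0,0,-2.8,2.9,0,5.8],
    [0,0,0,-2.8,2.9,0,5.8],
    [0,0,0,-2.2,2.4,0,5.8],
    [0,0,0,-1,1.1,0,5.8]
  ]
}}

```text
t: 41.43
tool_pos: [0.5956, -0.3705, 0.159]
ee_rot: [-3.097, -0.515, 0.006]
force: [0.2, 0.2, -0.9]
width: 0.735
gripper_force: 33.8
```

{"api": "step_arm", "payload": {
  "rows": [
    [0,0,-0.1133,0,0,0,5.8],
    [0,0,-0.1133,0,0,0,5.8],
    [0,0,-0.1133,0,0,0,5.8],
    [0,0,-0.1133,0,0,0,5.8],
    [0,0,-0.1133,0,0,0,5.8],
    [0,0,-0.1133,0,0,0,5.8],
    [0,0,-0.1133,0,0,0,5.8],
    [0,0,-0.1133,0,0,0,5.8],
    [0,0,-0.1133,0,0,0,5.8],
    [0,0,-0.1133,0,0,0,5.8],
    [0,0,-0.1133,0,0,0,5.8],
    [0,0,0,0,0,0,5.8]
  ]
}}

```text
t: 42.43
tool_pos: [0.5983, -0.366, 0.1595]
ee_rot: [-2.206, -2.232, 0.0]
force: [-0.4, -0.1, -0.9]
width: 0.729
gripper_force: 33.8
```

```bash
python3 go.py .458 -.351 .11
```

```text
[ 0.5983 -0.366   0.1595] head 90.7 shift cm [  1.65 -14.     5.  ] [-0.64  0.68  0.35  1.25  0.    0.92]
```

{"api": "step_arm", "payload": {
  "rows": [
    [0,0,0,0.3,-2.5,0,5.8],
    [0,0,0,0.4,-3.5,0,5.8],
    [0,0,0,0.4,-3.5,0.5,5.8],
    [0,0,0,0.3,-3,1.5,5.8],
    [0,0,0,0.2,-1.5,2,5.8],
    [0,0,0,0,0,1,5.8],
    [0,0,0,0,0,0,5.8],
    [0,0,0,0,0,0,5.8],
    [0,0,0,0,0,0,5.8]
  ]
}}

```text
t: 43.18
tool_pos: [0.4605, -0.3532, 0.1124]
ee_rot: [2.21, 2.23, 0.0]
force: [1.0, -1.2, 0.4]
width: 0.729
gripper_force: 33.8
```

```bash
python3 go.py .458 -.351 .065
python3 - <<'E'
from h import *
p=r.read_camera("scene")
for d in r.silhouettes(p,"lid_mid")[:1]:
    x=desc(p,d["mask"],.05); print(d["conf"],x)
    X,uv=pts(p,d["mask"]); X=X[(X[:,2]>.06)&(X[:,2]<.16)]
    print("y ext",np.percentile(X[:,1],[0.5,2,98,99.5]).round(4),"x",np.percentile(X[:,0],[.5,2,98,99.5]).round(4),"z",np.percentile(X[:,2],[.5,2,98,99.5]).round(4))
E
```

```text
[ 0.4605 -0.3532  0.1124] head 90.5 shift cm [ 0.23 -0.26  4.74] [-0.76  0.46 -0.16  0.95  0.    0.8 ]
0.95 {'n': 1853, 'px': array([429., 178.]), 'c': array([ 0.4483, -0.295 ,  0.1205]), 'rc': array([ 457.1, -349.4]), 'wh': array([ 64.5, 220.3]), 'a': 0.5, 'z': array([0.0814, 0.1205, 0.1234])}
y ext [-0.4524 -0.436  -0.2416 -0.241 ] x [0.4248 0.4254 0.4873 0.4885] z [0.0793 0.0814 0.1234 0.1239]
```

Run:
```python
from h import *
p=r.read_camera("scene")
h=cv2.cvtColor(p["img"],cv2.COLOR_RGB2HSV).astype(int)
red=((h[:,:,0]>160)|(h[:,:,0]<8))&(h[:,:,1]>110)&(h[:,:,2]>50)
gold=(h[:,:,0]>12)&(h[:,:,0]<35)&(h[:,:,1]>80)&(h[:,:,2]>90)
for nm,m in (("red",red),("gold",gold)):
    X,uv=pts(p,m); k=(abs(X[:,0]-.458)<.05)&(X[:,1]<-.22)&(X[:,1]>-.48)&(X[:,2]<.014)&(X[:,2]>-.006);X=X[k]
    print(nm,len(X))
    if len(X)>5: 
        print(" ymax",X[:,1].max().round(4),np.percentile(X[:,1],99).round(4))
        for y in np.arange(-.47,-.23,.02):
            q=X[(X[:,1]>y)&(X[:,1]<y+.02)]
            if len(q)>2: print("  ",round(y,2),len(q),"x",q[:,0].min().round(4),q[:,0].max().round(4))
```

```text
red 273
 ymax -0.2377 -0.2386
   -0.47 13 x 0.4236 0.4331
   -0.45 17 x 0.4231 0.4319
   -0.43 17 x 0.4236 0.4304
   -0.41 29 x 0.4229 0.4472
   -0.39 16 x 0.423 0.4305
   -0.37 21 x 0.4232 0.431
   -0.35 35 x 0.422 0.5001
   -0.33 22 x 0.4225 0.488
   -0.31 31 x 0.4212 0.4464
   -0.29 24 x 0.422 0.4291
   -0.27 22 x 0.4209 0.4397
   -0.25 26 x 0.4218 0.4358
gold 315
 ymax -0.2464 -0.2479
   -0.47 17 x 0.4319 0.4481
   -0.45 19 x 0.4303 0.443
   -0.43 19 x 0.4311 0.4498
   -0.41 25 x 0.4304 0.4473
   -0.39 29 x 0.43 0.4467
   -0.37 34 x 0.4298 0.4475
   -0.35 25 x 0.4293 0.4808
   -0.33 45 x 0.429 0.4811
   -0.31 28 x 0.4289 0.4541
   -0.29 37 x 0.4289 0.4442
   -0.27 27 x 0.4287 0.4463
   -0.25 10 x 0.4304 0.4381
```

{"api": "step_arm", "payload": {
  "rows": [
    [0,0,0,0.15,-0.12,1.5,5.8],
    [0,0,0,0,0,2,5.8],
    [0,0,0,0,0,1.5,5.8],
    [0,0,0,0,0,0,5.8],
    [0,0,0,0,0,0,5.8],
    [0,0,0,0,0,0,5.8]
  ]
}}

```text
t: 43.83
tool_pos: [0.4585, -0.3517, 0.0628]
ee_rot: [2.21, 2.231, 0.0]
force: [-0.4, 0.5, 0.1]
width: 0.73
gripper_force: 33.8
```

```bash
python3 go.py .4592 -.3515 .05
python3 - <<'E'
from h import *
p=r.read_camera("scene")
d=r.silhouettes(p,"lid_mid")[0]
X,uv=pts(p,d["mask"]); X=X[(X[:,2]>.025)&(X[:,2]<.1)]
print("y",np.percentile(X[:,1],[98,99.5]).round(4),"x",np.percentile(X[:,0],[.5,2,98,99.5]).round(4),"z",np.percentile(X[:,2],[.5,2,98,99.5]).round(4))
E
```

```text
[ 0.4585 -0.3517  0.0628] head 90.5 shift cm [0.02 0.07 1.28] [-0.76  0.5  -0.23  0.84 -0.    0.8 ]
y [-0.2413 -0.2401] x [0.4123 0.423  0.4848 0.4868] z [0.0289 0.0314 0.0743 0.0751]
```

{"api": "step_arm", "payload": {
  "rows": [
    [0,0,0,0,0.05,0.7,5.8],
    [0,0,0,0,0,0.6,5.8],
    [0,0,0,0,0,0.5,5.8],
    [0,0,0,0,0,0.3,5.8],
    [0,0,0,0,0,0,5.8],
    [0,0,0,0,0,0,5.8]
  ]
}}

```text
t: 44.43
tool_pos: [0.4577, -0.3508, 0.0402]
ee_rot: [-2.21, -2.231, 0.0]
force: [-0.0, 0.5, -0.4]
width: 0.731
gripper_force: 33.8
```

{"api": "step_arm", "payload": {
  "rows": [
    [0,0,0,0,0,0.2,5.8],
    [0,0,0,0,0,0.15,5.8],
    [0,0,0,0,0,0,5.8],
    [0,0,0,0,0,0,5.8]
  ]
}}

```text
t: 44.77
tool_pos: [0.4581, -0.3511, 0.0372]
ee_rot: [2.211, 2.232, -0.0]
force: [0.2, -0.1, -0.1]
width: 0.733
gripper_force: 33.8
```

{"api": "step_arm", "payload": {
  "rows": [
    [0,0,0,0,0,0,8.5],
    [0,0,0,0,0,0,8.5],
    [0,0,0,0,0,0,8.5],
    [0,0,0,0,0,0,8.5],
    [0,0,0,0,0,0,8.5],
    [0,0,0,0,0,-1,8.5],
    [0,0,0,0,0,-2,8.5],
    [0,0,0,0,0,-4,8.5],
    [0,0,0,0,0,-4,8.5],
    [0,0,0,0,0,-4,8.5],
    [0,0,0,0,0,-4,8.5],
    [0,0,0,0,0,-4,8.5]
  ]
}}

```text
t: 45.77
tool_pos: [0.4577, -0.3507, 0.2703]
ee_rot: [2.21, 2.231, 0.0]
force: [0.8, -1.5, -0.8]
width: 0.994
gripper_force: 0.0
```

```bash
python3 chk.py pics/k6.png lid_mid nut_square_mid milk_log_mid
```

```text
scene lid_mid 0.83 {'c': array([ 0.4395, -0.3468,  0.0454]), 'rc': array([ 443.5, -293.6]), 'wh': array([ 79.3, 340.8]), 'a': 7.3, 'z': array([0.0132, 0.0454, 0.0484])}
scene nut_square_mid 0.79 {'c': array([0.4812, 0.1036, 0.0205]), 'rc': array([485.5, 100.3]), 'wh': array([41.5, 59.7]), 'a': 28.9, 'z': array([0.0132, 0.0205, 0.0236])}
scene milk_log_mid 0.57 {'c': array([0.5167, 0.1546, 0.0322]), 'rc': array([523.3, 149.3]), 'wh': array([23.8, 60.9]), 'a': 52.2, 'z': array([0.0135, 0.0322, 0.0366])}
top lid_mid 0.64 {'c': array([ 0.4564, -0.3167,  0.0461]), 'rc': array([ 458., -318.]), 'wh': array([ 80. , 172.4]), 'a': 8.0, 'z': array([0.022 , 0.0461, 0.0516])}
top nut_square_mid 0.71 {'c': array([0.4858, 0.0986, 0.0201]), 'rc': array([487.1,  99.4]), 'wh': array([42. , 59.8]), 'a': 28.9, 'z': array([0.013 , 0.0201, 0.026 ])}
top milk_log_mid 0.57 {'c': array([0.526 , 0.1458, 0.0318]), 'rc': array([526.8, 147.2]), 'wh': array([24.3, 59.3]), 'a': 52.6, 'z': array([0.0188, 0.0318, 0.0384])}
[ 0.4572 -0.3503  0.2655]
```

View pics/k6.png

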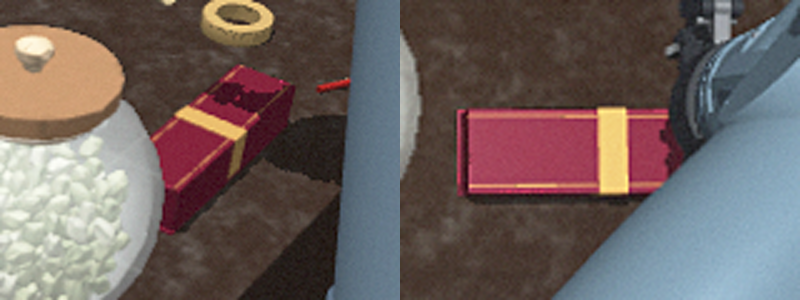

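Run:
```python
from h import *
p=r.read_camera("scene")
X,_=pts(p,np.ones((480,640),bool))
for y in (-.445,-.42,-.38,-.34,-.30,-.26):
    for x in (.44,.475):
        k=(abs(X[:,1]-y)<.008)&(abs(X[:,0]-x)<.008)&(X[:,2]>.02)&(X[:,2]<.07)
        if k.sum()>3: print(y,x,k.sum(),np.median(X[k,2]).round(4))
print(r.finish_job())
```

```text
-0.445 0.44 27 0.0457
-0.445 0.475 24 0.0461
-0.42 0.44 26 0.0455
-0.42 0.475 24 0.0456
-0.38 0.44 24 0.0456
-0.38 0.475 23 0.046
-0.34 0.44 25 0.0461
-0.34 0.475 24 0.0459
-0.3 0.44 32 0.0463
-0.3 0.475 26 0.0465
-0.26 0.44 36 0.046
the job is handed in; nothing more can be done
None
```

The box is packed in the order asked, with all four chocolates in their cells and the lid level and fully down; the milk striped log and nut square still lie where they were, and the job was handed in at about 46 s of the 131 s allowed.

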